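# Scrub the sample cups and hang them back up

## Robot

A 6-joint arm with a two-finger parallel gripper is mounted at the origin on the work surface. World frame = base frame: x ahead of the robot, y to its left, z up, the work surface at z = 0. Lengths are in m, angles in rad, forces in N, time in s.
With the tool pointing down it reaches from about 0.35 to 0.775 m from the base axis. Payload 7.3 kg.
Tool frame: the origin (TCP) lies at the very end of the fingers, on their centre line; the grasp point (between the pads) lies 19 mm behind it; z points along the fingers, y is the line along which they close (so a half turn about z gives the same grasp; the last joint's range is limited). The gripper opens to 92 mm and grips with 3 to 60 N. Pads are 19 mm wide; open, the fingers measure 130 mm over their backs; the gripper's body (75 mm by 190 mm) begins 47 mm behind the grasp point.
Start: joints at [-0.146, 0.342, 1.524, -0, 1.275, -0.146], TCP at [0.525, 0, 0.227] pointing down, gripper open.
Joint ranges: [-2.53, 2.53], [-0.77, 2.02], [0.04, 2.7], [-1, 4.14], [0.28, 2.66], [-3.11, 3.11]. Speed limits (rad/s): [2.57, 2.57, 3.14, 3.14, 3.14, 3.14].

## Interface

Orientations are given as a unit quaternion [x, y, z, w].
In Python, from station import * gives the robot as it stands.
- The arm moves only by the tool step_arm, never from a script. Its argument "plan" is a list of rows, each a list of 7 numbers: the shift along the tool's x, y, z in mm, then the turn, a rotation vector about the tool's x, y, z in rad, then the opening, from 0 (shut) to 1 (fully open). A call has exactly 8 rows; each row shifts and turns the commanded pose from where the row before left it, along the tool's axes as they then stand; what a row does not reach is not made up. A row lasts 1/10 s, in which the tool goes at most 50 mm and 8.59 degrees, less where a joint would pass 70% of its speed; a pose out of reach is approached as far as the arm can. A call is refused whole if a number of a shift passes 50 or a number of a turn 0.15, either way. A call with a gripper value outside its range is refused whole. The fingers move at their own pace and stop on an object; "force" is the grip in N (left out, the last holds). Time passes only in rows, so rows that do not move let the fingers close, or fill a call up. It gives the time, the measured TCP pose, the force, the opening and the grip force at its end, in the units of the state.
- read_state(): the state, without advancing time (a new reading comes with each control period).
- camera(name): name is "scene" or "side" or "wrist"; returns the picture (384x512x3 uint8, red, green, blue); there is no depth.
- camera_params(name): a dict with "camera_matrix" (3x3 intrinsics, pixels), "dist_coeffs" ([k1, k2, p1, p2, k3] as OpenCV has them; the pictures are not rectified), "rvec" (rotation vector, rad) and "tvec" (3), from world to camera coordinates, as OpenCV has them. Camera axes: x right, y down, z forward; pixel columns grow to the right and rows downward; lengths in m; the calibration is good to about 2 mm. A picture is of the moment at which its call begins: read the wrist's pose just before it. camera_params takes no time and is no camera call; for the wrist camera it gives the pose at the moment of the call.
- hand_in(): hands the job in; it is judged then, once.
Trained networks look in the newest picture that a camera, given by its name, has taken for a name from the list of things; names that differ only in an ending like _2 or _b are one class to them, and where a whole thing is asked for, a point or a joint stands for the part that bears it (a point fixed in the world has none). Each returns a list of dicts, best first, with "score" (0 to 1); they miss things now and then, are a little off and sometimes report something else, mostly with a low value. They report only what shows in the picture. A call takes as long as a camera call. They do not tell look-alikes from the thing itself.
- recognise(name, camera): "position" ([x, y, z] in m, in world coordinates, good to about 4 mm: the middle of the surface that is visible of it).
The state is a dict: "time_s": time; "joint_positions": joint angles; "qvel": joint speeds; "effort": joint torques, N m; "ee_pos": TCP position; "ee_rot": TCP orientation; "force": force on the tool from outside, world axes, zero at the start; "torque": the same for the moment, N m; "opening": opening from 0.0 (shut) to 1.0 (fully open); "finger_force": force on a finger pad.
Only numpy, scipy, OpenCV 4.12 (cv2) and the standard library are available. Lean on these libraries where they do the work, as an engineer would, in place of code of your own. Each camera call takes 0.05 s, during which the arm holds its last target. There are 200 camera calls.

## Task

Take every sample cup (there are two or three) off the rail and stand it upright on the wash mat, lift the long brush off its hook, and scrub the cups inside, standing on the mat, from the tallest to the shortest: in each, push the brush down to the floor, draw it up more than half-way, and push it down to the floor again. Then hang the brush back on its hook and every cup by its own hook over the bar of the rail. Leave the green block and the label roll where they are.

Things in the scene. Friction and masses are not known exactly. Their poses are not given: they have to be found in the camera images.
- cup_tall: the tall white plastic sample cup (may be absent), hanging on the rail, leaning 0.17 rad: 115 mm high, 80 mm outer diameter, 3 mm wall, inner floor 5 mm up, 0.25 kg, weighted base. Origin: centre of underside, z up its axis. On its +x side a hook leaves the rim, and on it stands a grip tab centred 51 mm from the axis: 10 mm thick (x), 30 mm wide (y), from 115 to 161 mm above the underside
- cup_tall_hook (a point): the tall cup's hook, an upside-down U, 22 mm wide inside: a strap 6 mm thick, 34 mm wide, top flush with the rim, runs out in +x to a 4 mm lip that hangs down 32 mm below the strap. Inside 40 to 62 mm from the cup's axis. Point: middle of the strap's underside, 51 mm out and 109 mm above the cup's underside; it lies over the bar when hung
- cup_medium: the medium white plastic sample cup (may be absent), hanging on the rail, leaning 0.17 rad: 93 mm high, 80 mm outer diameter, 3 mm wall, inner floor 5 mm up, 0.25 kg, weighted base. Origin: centre of underside, z up its axis. On its +x side a hook leaves the rim, and on it stands a grip tab centred 51 mm from the axis: 10 mm thick (x), 30 mm wide (y), from 93 to 139 mm above the underside
- cup_medium_hook (a point): the medium cup's hook, an upside-down U, 22 mm wide inside: a strap 6 mm thick, 34 mm wide, top flush with the rim, runs out in +x to a 4 mm lip that hangs down 32 mm below the strap. Inside 40 to 62 mm from the cup's axis. Point: middle of the strap's underside, 51 mm out and 87 mm above the cup's underside; it lies over the bar when hung
- cup_short: the short white plastic sample cup (may be absent), hanging on the rail, leaning 0.17 rad: 71 mm high, 80 mm outer diameter, 3 mm wall, inner floor 5 mm up, 0.25 kg, weighted base. Origin: centre of underside, z up its axis. On its +x side a hook leaves the rim, and on it stands a grip tab centred 51 mm from the axis: 10 mm thick (x), 30 mm wide (y), from 71 to 117 mm above the underside
- cup_short_hook (a point): the short cup's hook, an upside-down U, 22 mm wide inside: a strap 6 mm thick, 34 mm wide, top flush with the rim, runs out in +x to a 4 mm lip that hangs down 32 mm below the strap. Inside 40 to 62 mm from the cup's axis. Point: middle of the strap's underside, 51 mm out and 65 mm above the cup's underside; it lies over the bar when hung
- wash_mat (a point): the black rubber wash mat, fixed, 170 mm (x) by 440 mm (y), 4 mm thick: centre of its top face; x points away from the robot
- brush: the long brush with blue bristles, 215 mm, 0.14 kg, hanging upright on its stand's hook, bristles down. Origin: centre of the bristle tip (lower end); z up along the shaft. Bristle head 37 mm across, 0 to 85 mm; shaft 10 mm thick to 140 mm; collar 46 x 46 mm from 140 to 148 mm; square handle 24 x 24 mm (flats facing x and y) from 148 to 215 mm
- stand_hook (a point): brush stand's hook, 170 mm above the table, fixed: two level prongs along x, tops at this height, 24 mm slot between, open to -x; prong ends, 28 to 34 mm out in -x, turn up 10 mm; post 46 mm behind in +x, no higher than the prongs. Hung, the shaft is in the slot here, collar resting on the prongs, brush tip 140 mm below this point
- rail_bar (a point): draining rail, fixed: middle of its round bar, on the axis, 150 mm above the table; bar 12 mm thick, 400 mm long along y, a post at each end rising 14 mm above the axis. A stop strip runs 35 to 53 mm below the axis, its face 8 mm from the axis in -x. A cup hangs on the -x (robot) side, hook over the bar, wall leaning on the strip
- test_block: bystander: green stepped plastic block, 110 x 90 x 50 mm, origin centre of its underside
- label_roll: bystander: paper label roll standing on end, 70 mm diameter, 55 mm high, origin centre of its underside
There are look-alikes about, which are no part of the job. Leave any yellow look-alike of the cup_short alone. Leave any purple or turquoise look-alike of the cup_tall alone.

How it is judged:
On the way, in this order (a step that is already met when the one before it is completed fails the run):
1. the brush has been lifted up and off its hook (horizontal distance between brush and stand_hook above 0.06 m and height (world z) of brush above 0.02 m), for 0.1 s.
2. the brush tip is down near the floor of the tall cup (within 15 mm), the cup standing on the wash mat (horizontal distance between brush and cup_tall below 0.032 m and angle between cup_tall's own z axis and vertical below 0.25 rad and z of cup_tall in the frame of wash_mat below 0.012 m and x of cup_tall in the frame of wash_mat between -0.085 and 0.085 m and y of cup_tall in the frame of wash_mat between -0.22 and 0.22 m and z of brush in the frame of cup_tall between -0.002 and 0.02 m), for 0.05 s.
3. the brush is drawn up in the tall cup (tip about half-way up or higher) (horizontal distance between brush and cup_tall below 0.032 m and angle between cup_tall's own z axis and vertical below 0.25 rad and z of cup_tall in the frame of wash_mat below 0.012 m and x of cup_tall in the frame of wash_mat between -0.085 and 0.085 m and y of cup_tall in the frame of wash_mat between -0.22 and 0.22 m and z of brush in the frame of cup_tall above 0.0545 m), for 0.05 s.
4. the brush is down near the floor of the tall cup again (all of step 2), for 0.05 s.
5. the brush tip is down near the floor of the medium cup (within 15 mm), the cup standing on the wash mat (horizontal distance between brush and cup_medium below 0.032 m and angle between cup_medium's own z axis and vertical below 0.25 rad and z of cup_medium in the frame of wash_mat below 0.012 m and x of cup_medium in the frame of wash_mat between -0.085 and 0.085 m and y of cup_medium in the frame of wash_mat between -0.22 and 0.22 m and z of brush in the frame of cup_medium between -0.002 and 0.02 m), for 0.05 s.
6. the brush is drawn up in the medium cup (tip about half-way up or higher) (horizontal distance between brush and cup_medium below 0.032 m and angle between cup_medium's own z axis and vertical below 0.25 rad and z of cup_medium in the frame of wash_mat below 0.012 m and x of cup_medium in the frame of wash_mat between -0.085 and 0.085 m and y of cup_medium in the frame of wash_mat between -0.22 and 0.22 m and z of brush in the frame of cup_medium above 0.0435 m), for 0.05 s.
7. the brush is down near the floor of the medium cup again (all of step 5), for 0.05 s.
8. the brush tip is down near the floor of the short cup (within 15 mm), the cup standing on the wash mat (horizontal distance between brush and cup_short below 0.032 m and angle between cup_short's own z axis and vertical below 0.25 rad and z of cup_short in the frame of wash_mat below 0.012 m and x of cup_short in the frame of wash_mat between -0.085 and 0.085 m and y of cup_short in the frame of wash_mat between -0.22 and 0.22 m and z of brush in the frame of cup_short between -0.002 and 0.02 m), for 0.05 s.
9. the brush is drawn up in the short cup (tip about half-way up or higher) (horizontal distance between brush and cup_short below 0.032 m and angle between cup_short's own z axis and vertical below 0.25 rad and z of cup_short in the frame of wash_mat below 0.012 m and x of cup_short in the frame of wash_mat between -0.085 and 0.085 m and y of cup_short in the frame of wash_mat between -0.22 and 0.22 m and z of brush in the frame of cup_short above 0.0325 m), for 0.05 s.
10. the brush is down near the floor of the short cup again (all of step 8), for 0.05 s.
At the end, for the whole second after the job is handed in: Every cup present hangs by its hook over the bar (middle of the strap's underside within 16 mm of the bar's axis sideways, under 18 mm above it), between the posts, tilted under 0.4 rad; the brush hangs upright in its hook (10 mm in height, 25 mm sideways, 0.15 rad); all released, at rest (z of cup_tall_hook in the frame of rail_bar between -0.006 and 0.018 m and x of cup_tall_hook in the frame of rail_bar between -0.016 and 0.016 m and y of cup_tall_hook in the frame of rail_bar between -0.2 and 0.2 m and angle between each of cup_tall, cup_medium, cup_short's own z axis and vertical below 0.4 rad and linear speed of each of cup_tall, cup_medium, cup_short, brush below 0.03 m/s and z of cup_medium_hook in the frame of rail_bar between -0.006 and 0.018 m and x of cup_medium_hook in the frame of rail_bar between -0.016 and 0.016 m and y of cup_medium_hook in the frame of rail_bar between -0.2 and 0.2 m and z of cup_short_hook in the frame of rail_bar between -0.006 and 0.018 m and x of cup_short_hook in the frame of rail_bar between -0.016 and 0.016 m and y of cup_short_hook in the frame of rail_bar between -0.2 and 0.2 m and z of brush in the frame of stand_hook between -0.15 and -0.13 m and horizontal distance between brush and stand_hook below 0.025 m and angle between brush's own z axis and vertical below 0.15 rad); the robot touches nothing.
It fails at once if the green block is moved more than 30 mm (distance of test_block from where it was at the start of the episode above 0.03 m).
It fails at once if the label roll is moved more than 30 mm (distance of label_roll from where it was at the start of the episode above 0.03 m).
Of cup_tall, cup_medium, cup_short only 2 to 3 are there at a start; the rules pass over those that are not, and their reading is None.
At some moment in a run one of cup_tall, cup_medium, cup_short may be knocked a few centimetres aside while the robot is not near it.
It also fails if it takes over 210 s, if anything falls off the work surface, if the arm or the gripper's body presses on something with over 40 N, if the wrist force passes 120 N, or if a joint passes its speed limit or range.

## Working session

There is one attempt and no reset: what is moved stays moved. The work goes in short steps, Python scripts to look and compute and a tool call to move; the robot and the scene stay as the last step left them, time stands still between calls to the robot, and variables do not carry over. Pictures are saved under pics/ and viewed, at most 14 in all, crops included, and the job is handed in when it is done.

Besides the shell and the picture viewer there is one more tool, called after "Request:" in YAML: its name, and indented under it one key for each argument. step_arm: Moves the arm, as the interface text tells. Its arguments: {"type":"object","properties":{"plan":{"type":"array","items":{"type":"array","items":{"type":"number"}}},"force":{"type":"number"}},"required":["plan"]}

```bash
ls; mkdir -p pics; python3 - <<'E'
from station import *
import cv2
s=read_state();print(s['time_s'],s['ee_pos'],s['ee_rot'],s['opening'])
for c in ['scene','side']:
    im=camera(c);cv2.imwrite(f'pics/{c}0.png',im[:,:,::-1])
    for n in ['cup_tall','cup_medium','cup_short','wash_mat','brush','stand_hook','rail_bar','test_block','label_roll','cup_tall_hook','cup_medium_hook','cup_short_hook']:
        try: print(c,n,[(round(d['score'],2),[round(float(v),3) for v in d['position']]) for d in recognise(n,c)[:4]])
        except Exception as e: print(n,e)
E
```

```text
pics
0.0 [5.24596182e-01 8.11924512e-05 2.26033508e-01] [ 7.07115719e-01  7.07097416e-01 -4.66186085e-04 -6.21131173e-04] 0.9995062153165476
scene cup_tall [(0.73, [0.586, 0.17, 0.133]), (0.58, [0.812, 0.211, 0.089])]
scene cup_medium [(0.61, [0.578, 0.051, 0.142])]
scene cup_short [(0.77, [0.761, 0.102, 0.041]), (0.74, [0.55, -0.071, 0.143]), (0.73, [0.727, -0.08, 0.034])]
scene wash_mat [(0.73, [0.428, -0.11, 0.004])]
scene brush [(0.63, [0.5, -0.328, 0.179])]
scene stand_hook [(0.75, [0.55, -0.344, 0.016])]
scene rail_bar [(0.68, [0.602, 0.012, 0.109])]
scene test_block [(0.95, [0.716, -0.28, 0.024])]
scene label_roll [(0.66, [0.441, 0.354, 0.054]), (0.66, [0.553, -0.074, 0.141])]
scene cup_tall_hook [(0.82, [0.58, 0.174, 0.134]), (0.65, [0.818, 0.208, 0.093])]
scene cup_medium_hook []
scene cup_short_hook [(0.85, [0.759, 0.097, 0.039]), (0.68, [0.551, -0.08, 0.14])]
side cup_tall [(0.87, [0.793, 0.197, 0.09]), (0.86, [0.538, 0.154, 0.098]), (0.68, [0.558, 0.043, 0.124]), (0.59, [0.26, 0.199, 0.079])]
side cup_medium [(0.28, [0.547, -0.079, 0.128])]
side cup_short [(0.92, [0.727, -0.085, 0.052]), (0.88, [0.548, -0.078, 0.128]), (0.87, [0.758, 0.084, 0.05])]
side wash_mat [(0.78, [0.441, -0.048, 0.005])]
side brush [(0.79, [0.482, -0.337, 0.178])]
side stand_hook [(0.63, [0.522, -0.357, 0.012]), (0.34, [0.696, -0.282, 0.026])]
side rail_bar [(0.71, [0.585, -0.145, 0.107])]
side test_block [(0.83, [0.698, -0.284, 0.029])]
side label_roll [(0.74, [0.423, 0.344, 0.044]), (0.33, [0.537, 0.155, 0.103])]
side cup_tall_hook [(0.86, [0.796, 0.196, 0.092]), (0.7, [0.263, 0.195, 0.08]), (0.57, [0.541, 0.156, 0.103])]
side cup_medium_hook [(0.86, [0.555, 0.036, 0.125]), (0.48, [0.484, -0.338, 0.177])]
side cup_short_hook [(0.89, [0.546, -0.082, 0.125]), (0.74, [0.757, 0.088, 0.047]), (0.55, [0.724, -0.089, 0.045])]
```

View pics/scene0.png

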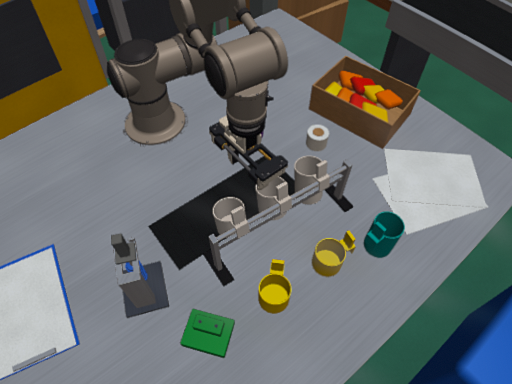

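View pics/side0.png

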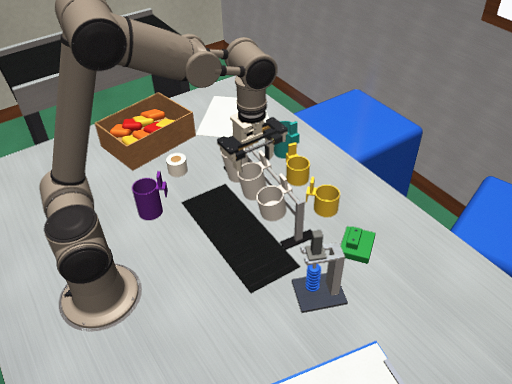

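The three white cups on the rail, at scene px (309,178), (270,195) and (230,215), are the targets. The yellow (275,290) and (329,255), turquoise (383,235) and purple (side px 148,198) cups stand free on the table and are look-alikes. I'll raise the arm to look from the wrist.

Request:
step_arm:
  plan:
    - [0,-15,-25,0,0,0,1]
    - [0,-15,-25,0,0,0,1]
    - [0,-15,-25,0,0,0,1]
    - [0,-15,-25,0,0,0,1]
    - [0,-10,-25,0,0,0,1]
    - [0,0,-25,0,0,0,1]
    - [0,0,0,0,0,0,1]
    - [0,0,0,0,0,0,1]

```text
time_s: 2.1
ee_pos: [0.455, 0.0, 0.3767]
ee_rot: [0.707, 0.707, 0.0, 0.0]
force: [0.1, 0.0, -0.5]
opening: 0.997
finger_force: 0.0
```

```bash
cat > h.py <<'E'
from station import *
import numpy as np, cv2
from scipy.spatial.transform import Rotation as R
def par(c):
    p=camera_params(c); K=np.array(p['camera_matrix'],float);D=np.array(p['dist_coeffs'],float)
    Rm=R.from_rotvec(np.ravel(p['rvec'])).as_matrix();t=np.ravel(p['tvec']).astype(float)
    return K,D,Rm,t
def proj(P,q):
    K,D,Rm,t=q
    return cv2.projectPoints(np.array(P,float).reshape(-1,3),cv2.Rodrigues(Rm)[0],t,K,D)[0].reshape(-1,2)
def ray(uv,q):
    K,D,Rm,t=q
    n=cv2.undistortPoints(np.array(uv,float).reshape(-1,1,2),K,D).reshape(-1,2)
    d=np.c_[n,np.ones(len(n))]@Rm; return -Rm.T@t, d/np.linalg.norm(d,axis=1,keepdims=True)
def onz(uv,z,q):
    o,d=ray(uv,q); return o+d*((z-o[2])/d[:,2:3])
def tri(obs): # list of (uv,q)
    A=np.zeros((3,3));b=np.zeros(3)
    for uv,q in obs:
        o,d=ray([uv],q);M=np.eye(3)-np.outer(d[0],d[0]);A+=M;b+=M@o
    return np.linalg.solve(A,b)
def snap(c,f=None):
    s=read_state();q=par(c);im=camera(c)
    if f: cv2.imwrite('pics/'+f,im[:,:,::-1])
    return im,q,s
E
python3 - <<'E'
from h import *
im,q,s=snap('wrist','w1.png');print(s['ee_pos'],s['ee_rot'],'cam',-q[2].T@q[3],q[2][2],q[0][0,0])
np.savez('w1.npz',*q)
for n in ['cup_tall','cup_medium','cup_short','rail_bar','wash_mat']:print(n,[(round(d['score'],2),np.round(d['position'],3)) for d in recognise(n,'wrist')[:4]])
E
```

```text
[4.55035263e-01 7.09149673e-06 3.76749659e-01] [7.07111341e-01 7.07102098e-01 2.38452509e-04 3.42652097e-04] cam [0.45420077 0.07361816 0.53400542] [ 6.14366337e-05 -2.75880270e-01 -9.61192006e-01] 302.3734897239328
cup_tall [(0.75, array([0.589, 0.177, 0.084])), (0.65, array([0.28 , 0.195, 0.094])), (0.58, array([0.78 , 0.202, 0.048]))]
cup_medium [(0.66, array([0.568, 0.057, 0.078]))]
cup_short [(0.66, array([ 0.732, -0.091,  0.054])), (0.63, array([ 0.544, -0.074,  0.106])), (0.58, array([0.768, 0.093, 0.046]))]
rail_bar [(0.67, array([0.599, 0.074, 0.114]))]
wash_mat [(0.89, array([0.441, 0.027, 0.009]))]
```

View pics/w1.png

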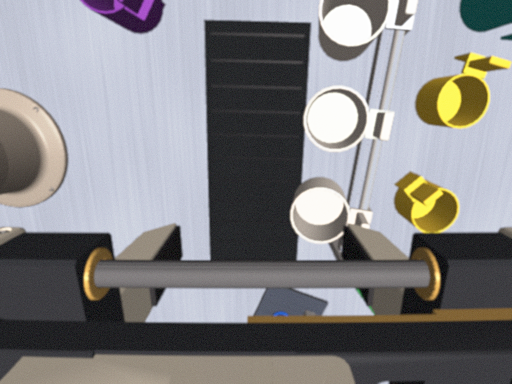

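```bash
python3 - <<'E'
from h import *
q=tuple(np.load('w1.npz').values())
im=cv2.imread('pics/w1.png');c=im[0:245,290:430];c=cv2.resize(c,None,fx=2.4,fy=2.4,interpolation=cv2.INTER_CUBIC)
s=cv2.imread('pics/scene0.png')[145:285,195:360];s=cv2.resize(s,None,fx=2.7,fy=2.7,interpolation=cv2.INTER_CUBIC)
o=np.zeros((max(c.shape[0],s.shape[0]),c.shape[1]+s.shape[1],3),np.uint8);o[:c.shape[0],:c.shape[1]]=c;o[:s.shape[0],c.shape[1]:]=s
print(o.shape,c.shape);cv2.imwrite('pics/crop1.png',o)
print(onz([(207,22),(310,25),(210,260),(297,262)],.004,q).round(4))
q=par('side');print(onz([(183,203),(220,185),(298,262),(252,287)],.004,q).round(4))
E
```

```text
(588, 782, 3) (588, 336, 3)
[[ 0.3682  0.2015  0.004 ]
 [ 0.5317  0.1969  0.004 ]
 [ 0.3535 -0.2173  0.004 ]
 [ 0.5237 -0.2218  0.004 ]]
[[ 0.3674  0.1988  0.004 ]
 [ 0.5153  0.206   0.004 ]
 [ 0.5283 -0.221   0.004 ]
 [ 0.3681 -0.2192  0.004 ]]
```

View pics/crop1.png

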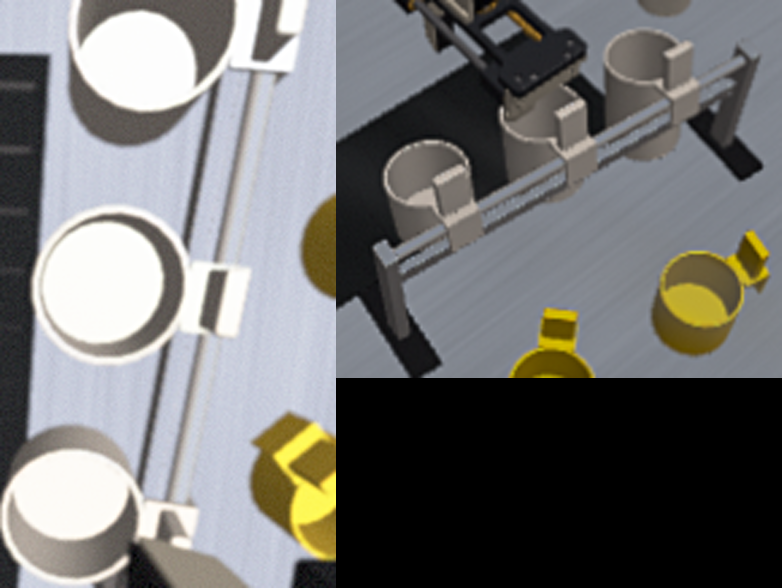

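```bash
python3 - <<'E'
from h import *
q=tuple(np.load('w1.npz').values())
b=onz([(399.2,33.3),(365.8,208.3)],.15,q);print(b.round(4),np.arctan2(-(b[0]-b[1])[0],(b[0]-b[1])[1]))
p=onz([(213,235.7),(346.5,165.4)],.164,par('scene'));print(p.round(4),np.linalg.norm(p[0]-p[1]),np.arctan2(-(p[1]-p[0])[0],(p[1]-p[0])[1]))
E
```

```text
[[ 0.6148  0.1551  0.15  ]
 [ 0.5949 -0.0601  0.15  ]] -0.09264208834362261
[[ 0.5768 -0.1474  0.164 ]
 [ 0.6305  0.2504  0.164 ]] 0.4013183318041663 -0.13402168674687515
```

Request:
step_arm:
  plan:
    - [0,10,-15,0,0,0,1]
    - [0,10,-15,0,0,0,1]
    - [0,10,-15,0,0,0,1]
    - [0,10,-15,0,0,0,1]
    - [0,10,-15,0,0,0,1]
    - [0,10,0,0,0,0,1]
    - [0,0,0,0,0,0,1]
    - [0,0,0,0,0,0,1]

```text
time_s: 3.2
ee_pos: [0.5148, 0.0, 0.4503]
ee_rot: [0.707, 0.707, -0.001, -0.001]
force: [0.6, 0.2, 0.7]
opening: 1.0
finger_force: 0.0
```

```bash
cat > fit.py <<'E'
from h import *
from scipy.optimize import least_squares
H={'tall':.115,'medium':.093,'short':.071}
def edges(P,closed=True,n=12):
    P=np.array(P,float);o=[]
    for i in range(len(P) if closed else len(P)-1):
        o.append(P[i]+(P[(i+1)%len(P)]-P[i])*np.linspace(0,1,n,endpoint=False)[:,None])
    return np.vstack(o)
def cup_pts(h):  # cup frame
    a=np.linspace(.5,2*np.pi-.5,50)
    c=np.c_[.04*np.cos(a),.04*np.sin(a),0*a+h]
    t=edges([(.046,-.015,h+.046),(.056,-.015,h+.046),(.056,.015,h+.046),(.046,.015,h+.046)])
    s=edges([(.066,-.017,h),(.066,.017,h)],False)
    return np.vstack([c,t,s])
def dist(im):
    g=cv2.GaussianBlur(cv2.cvtColor(im,cv2.COLOR_RGB2GRAY),(0,0),1)
    e=cv2.Canny(g,30,80);return cv2.distanceTransform(255-e,cv2.DIST_L2,5),e
def hung(h,rx,ry,yaw,y,hx=-.0045,hz=.0065,tilt=.17):
    # cup pose hung; rail at (rx,ry,.15)
    Rr=R.from_rotvec([0,0,yaw]);Rc=Rr*R.from_rotvec([0,-tilt,0])
    hook=np.array([rx,ry,.15])+Rr.apply([hx,y,hz]);return Rc,hook-Rc.apply([.051,0,h-.006])
def sample(D,uv):
    return cv2.remap(D,uv[:,0].astype(np.float32),uv[:,1].astype(np.float32),cv2.INTER_LINEAR,borderMode=cv2.BORDER_CONSTANT,borderValue=8).ravel()
def draw(im,uv,col=(255,0,0)):
    for u,v in uv: cv2.circle(im,(int(round(u)),int(round(v))),0,col,-1)
E
cat > rail.py <<'E'
from fit import *
im,q,s=snap('wrist','w2.png');np.savez('w2.npz',*q)
obs=[(im,q),(cv2.imread('pics/w1.png')[:,:,::-1].copy(),tuple(np.load('w1.npz').values()))]
Ds=[dist(i)[0] for i,_ in obs]
bl=np.linspace(-.17,.17,120)
def parts(p):
    rx,yaw=p[:2];out=[]
    for n,y in zip(H,p[2:]):
        Rc,o=hung(H[n],rx,0,yaw,y);out.append(Rc.apply(cup_pts(H[n]))+o)
    Rr=R.from_rotvec([0,0,yaw])
    for dx in(-.006,.006):out.append(Rr.apply(np.c_[0*bl+dx,bl,0*bl])+[rx,0,.15])
    return np.vstack(out)
def f(p):
    P=parts(p);return np.concatenate([np.minimum(sample(D,proj(P,q)),8) for D,(_,q) in zip(Ds,obs)])
best=None
for yaw in(-.07,-.1,-.13):
  for dy in(-.012,0,.012):
    r=least_squares(f,[.6,yaw,.178+dy,.057+dy,-.074+dy],loss='soft_l1',x_scale=[.01,.05,.01,.01,.01],diff_step=1e-3)
    if best is None or r.cost<best.cost:best=r
p=best.x;print(p.round(4),best.cost,np.mean(f(p)))
i2=cv2.resize(obs[0][0],None,fx=1.5,fy=1.5,interpolation=cv2.INTER_CUBIC);draw(i2,proj(parts(p),q)*1.5+.25);cv2.imwrite('pics/fit2.png',i2[:,:,::-1])
for n,y in zip(H,p[2:]):
    Rc,o=hung(H[n],p[0],0,p[1],y);print(n,'origin',o.round(4),'tab mid',(Rc.apply([.051,0,H[n]+.023])+o).round(4))
E
python3 rail.py
```

```text
[ 0.5952 -0.1095  0.1744  0.052  -0.0753] 1775.0666061639786 2.1123078
tall origin [0.5781 0.1773 0.0404] tab mid [0.6049 0.1744 0.1851]
medium origin [0.5611 0.0561 0.0621] tab mid [0.5915 0.0527 0.1851]
short origin [ 0.5435 -0.07    0.0838] tab mid [ 0.5776 -0.0738  0.1851]
```

View pics/fit2.png

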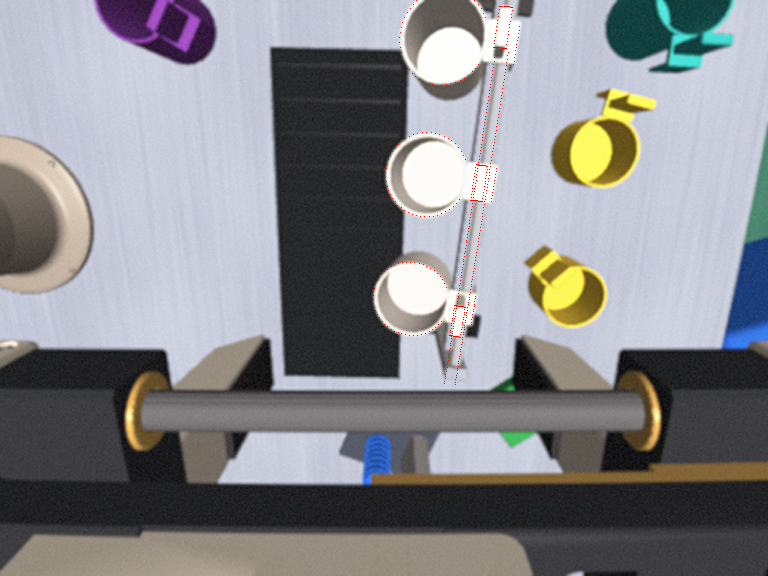

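The overlay matches all three white cups: tall at (445,40), medium at (427,175), short at (412,298) in the enlarged picture. The rail is at x≈0.595, yaw ≈ -0.11. Next, the grasp moves.

```bash
cat > go.py <<'E'
from fit import *
T0=np.array([[0,1,0],[1,0,0],[0,0,-1.]])
def rel(cur,goal):  # ->(rotvec in current tool, then shift mm in goal tool axes)
    (p,Rc),(g,Rg)=cur,goal
    return (Rc.inv()*Rg).as_rotvec().round(4), (Rg.inv().apply(np.array(g)-p)*1000).round(1)
def cur():
    s=read_state();return np.array(s['ee_pos']),R.from_quat(s['ee_rot'])
def hang_grasp(n,y,rx=.5952,yaw=-.1095,up=.010):
    Rc,o=hung(H[n],rx,0,yaw,y);return Rc.apply([.051,0,H[n]+up])+o,Rc*R.from_matrix(T0)
Y={'tall':.1744,'medium':.052,'short':-.0753}
E
python3 - <<'E'
from go import *
for n in Y:
    g=hang_grasp(n,Y[n]);print(n,g[0].round(4),rel(cur(),g))
E
```

```text
tall [0.6071 0.1741 0.1723] (array([-0.1719, -0.0095,  0.1093]), array([183.1,  24.8, 286.7]))
medium [0.5937 0.0525 0.1723] (array([-0.1719, -0.0095,  0.1093]), array([ 60.7,  24.8, 286.7]))
short [ 0.5798 -0.0741  0.1723] (array([-0.1719, -0.0095,  0.1093]), array([-66.6,  24.8, 286.7]))
```

Request:
step_arm:
  plan:
    - [0,0,0,-0.086,-0.005,0.055,0.6]
    - [0,0,0,-0.086,-0.005,0.055,0.6]
    - [37,5,0,0,0,0,0.6]
    - [37,5,0,0,0,0,0.6]
    - [37,5,10,0,0,0,0.6]
    - [37,5,20,0,0,0,0.6]
    - [35,5,30,0,0,0,0.6]
    - [0,0,40,0,0,0,0.6]

```text
time_s: 4.05
ee_pos: [0.5769, 0.1812, 0.3569]
ee_rot: [0.741, 0.666, 0.059, 0.064]
force: [1.0, -1.0, -0.6]
opening: 0.599
finger_force: 0.0
```

Request:
step_arm:
  plan:
    - [0,0,40,0,0,0,0.6]
    - [0,0,40,0,0,0,0.6]
    - [0,0,30,0,0,0,0.6]
    - [0,0,20,0,0,0,0.6]
    - [0,0,0,0,0,0,0.6]
    - [0,0,0,0,0,0,0.6]
    - [0,0,0,0,0,0,0.6]
    - [0,0,0,0,0,0,0.6]

```text
time_s: 4.85
ee_pos: [0.5992, 0.1749, 0.2311]
ee_rot: [0.742, 0.665, 0.058, 0.065]
force: [-0.0, -0.8, 0.7]
opening: 0.599
finger_force: 0.0
```

```bash
python3 - <<'E'
from go import *
g=hang_grasp('tall',Y['tall']);print(cur()[0],rel(cur(),g))
im,q,s=snap('wrist')
Rc,o=hung(.115,.5952,0,-.1095,Y['tall']);i2=cv2.resize(im,None,fx=1.2,fy=1.2);draw(i2,proj(Rc.apply(cup_pts(.115))+o,q)*1.2);cv2.imwrite('pics/g1.png',i2[:,:,::-1])
E
```

```text
[0.59921996 0.17488861 0.23110354] (array([ 0.005 , -0.0002, -0.0008]), array([ 0.1, -2.2, 59.3]))
```

View pics/g1.png

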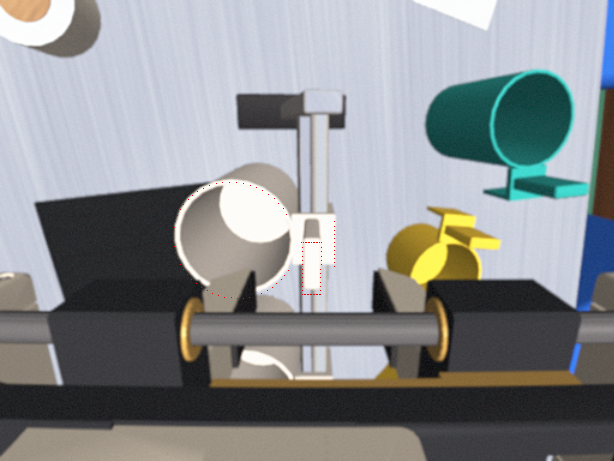

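The overlay sits on the tall cup (rim at 237,235; tab at 312,268), centred between the fingers. I'll descend and grip.

Request:
step_arm:
  plan:
    - [0,-2,15,0,0,0,0.6]
    - [0,0,15,0,0,0,0.6]
    - [0,0,15,0,0,0,0.6]
    - [0,0,14,0,0,0,0.6]
    - [0,0,0,0,0,0,0.3]
    - [0,0,0,0,0,0,0]
    - [0,0,0,0,0,0,0]
    - [0,0,0,0,0,0,0]
  force: 30

```text
time_s: 5.7
ee_pos: [0.6073, 0.1739, 0.1718]
ee_rot: [0.742, 0.665, 0.058, 0.065]
force: [0.1, 0.3, 0.2]
opening: 0.303
finger_force: 0.0
```

Request:
step_arm:
  plan:
    - [0,0,0,0,0,0,0]
    - [0,0,0,0,0,0,0]
    - [0,0,0,0,0,0,0]
    - [0,0,-3,0,0,0,0]
    - [0,0,-3,0,0,0,0]
    - [0,0,-3,0,0,0,0]
    - [0,0,-3,0,0,0,0]
    - [0,0,0,0,0,0,0]

```text
time_s: 6.5
ee_pos: [0.6062, 0.1734, 0.1815]
ee_rot: [0.742, 0.664, 0.057, 0.065]
force: [10.1, -1.4, -10.5]
opening: 0.105
finger_force: 30.0
```

Request:
step_arm:
  plan:
    - [0,1,-4,0,0,0,0]
    - [0,0,-5,0,0,0,0]
    - [0,0,-5,0,0,0,0]
    - [0,0,-6,0,0,0,0]
    - [0,0,-6,0,0,0,0]
    - [0,0,-6,0,0,0,0]
    - [0,0,-6,0,0,0,0]
    - [0,0,0,0,0,0,0]

```text
time_s: 7.3
ee_pos: [0.5989, 0.1749, 0.2213]
ee_rot: [0.742, 0.665, 0.057, 0.064]
force: [-1.8, 0.2, -0.8]
opening: 0.109
finger_force: 30.0
```

```bash
python3 - <<'E'
from go import *
# standing goals: cup pose (x,y) on mat, yaw 0 ; TCP at tab h+.010
Ru=R.from_matrix(T0)
for n,xy in dict(tall=(.42,.14),medium=(.42,.01),short=(.42,-.12)).items():
    g=(np.array([xy[0]+.051,xy[1],.004+H[n]+.010]),Ru);print(n,g[0],rel(cur(),g))
E
```

```text
tall [0.471 0.14  0.129] (array([ 0.1722,  0.0097, -0.1098]), array([ -34.9, -127.9,   92.3]))
medium [0.471 0.01  0.107] (array([ 0.1722,  0.0097, -0.1098]), array([-164.9, -127.9,  114.3]))
short [ 0.471 -0.12   0.085] (array([ 0.1722,  0.0097, -0.1098]), array([-294.9, -127.9,  136.3]))
```

Request:
step_arm:
  plan:
    - [0,-10,-8,0,0,0,0]
    - [0,-20,-8,0.086,0.005,-0.055,0]
    - [0,-20,0,0.086,0.005,-0.055,0]
    - [-10,-20,0,0,0,0,0]
    - [-10,-20,0,0,0,0,0]
    - [-10,-20,20,0,0,0,0]
    - [-5,-10,20,0,0,0,0]
    - [0,0,0,0,0,0,0]

```text
time_s: 8.1
ee_pos: [0.4743, 0.1438, 0.1876]
ee_rot: [0.707, 0.707, -0.002, -0.001]
force: [-1.5, 0.6, -2.9]
opening: 0.108
finger_force: 30.0
```

```bash
python3 - <<'E'
from go import *
print(rel(cur(),(np.array([.471,.14,.129]),R.from_matrix(T0))))
E
```

```text
(array([-0.0049,  0.0009, -0.0002]), array([-3.8, -3.3, 58.6]))
```

Request:
step_arm:
  plan:
    - [-4,-3,15,0,0,0,0]
    - [0,0,15,0,0,0,0]
    - [0,0,15,0,0,0,0]
    - [0,0,8,0,0,0,0]
    - [0,0,2,0,0,0,0]
    - [0,0,2,0,0,0,0]
    - [0,0,1,0,0,0,0]
    - [0,0,0,0,0,0,0]

```text
time_s: 8.9
ee_pos: [0.4747, 0.1404, 0.1316]
ee_rot: [0.707, 0.707, 0.0, 0.0]
force: [-0.0, 0.8, -3.3]
opening: 0.107
finger_force: 30.0
```

Request:
step_arm:
  plan:
    - [0,0,1,0,0,0,0]
    - [0,0,1,0,0,0,0]
    - [0,0,1,0,0,0,0]
    - [0,0,0,0,0,0,0]
    - [0,0,0,0,0,0,0.15]
    - [0,0,0,0,0,0,0.35]
    - [0,0,0,0,0,0,0.5]
    - [0,0,0,0,0,0,0.5]

```text
time_s: 9.7
ee_pos: [0.4743, 0.1403, 0.1281]
ee_rot: [0.707, 0.707, -0.0, -0.0]
force: [-0.6, 1.0, 0.3]
opening: 0.361
finger_force: 0.0
```

Request:
step_arm:
  plan:
    - [0,0,-20,0,0,0,0.6]
    - [0,0,-20,0,0,0,0.6]
    - [0,0,-30,0,0,0,0.6]
    - [0,0,-30,0,0,0,0.6]
    - [-20,20,-20,0,0,0,0.6]
    - [-20,20,0,0,0,0,0.6]
    - [0,0,0,-0.086,-0.005,0.055,0.6]
    - [0,0,0,-0.086,-0.005,0.055,0.6]

```text
time_s: 10.5
ee_pos: [0.5154, 0.0994, 0.2477]
ee_rot: [0.743, 0.663, 0.058, 0.065]
force: [-0.1, 0.3, -0.8]
opening: 0.601
finger_force: 0.0
```

```bash
python3 - <<'E'
from go import *
for n in ['medium']:
    print(cur()[0],rel(cur(),hang_grasp(n,Y[n])))
print(recognise.__name__);im,q,s=snap('wrist')
for n in ['cup_tall','cup_medium','cup_short']:print(n,[(round(d['score'],2),np.round(d['position'],3)) for d in recognise(n,'wrist')[:4]])
E
```

```text
[0.51535862 0.0994193  0.24766341] (array([ 0.0048,  0.0009, -0.0047]), array([-38.1,  69.1,  88.4]))
call
cup_tall [(0.71, array([0.781, 0.221, 0.076])), (0.68, array([0.413, 0.14 , 0.08 ])), (0.65, array([0.299, 0.22 , 0.032]))]
cup_medium [(0.55, array([0.558, 0.051, 0.104]))]
cup_short [(0.85, array([ 0.537, -0.032,  0.131])), (0.73, array([0.763, 0.092, 0.054]))]
```

Request:
step_arm:
  plan:
    - [-10,17,0,0,0,0,0.6]
    - [-10,17,0,0,0,0,0.6]
    - [-10,17,0,0,0,0,0.6]
    - [-8,18,0,0,0,0,0.6]
    - [0,0,10,0.005,0,-0.005,0.6]
    - [0,0,15,0,0,0,0.6]
    - [0,0,10,0,0,0,0.6]
    - [0,0,0,0,0,0,0.6]

```text
time_s: 11.5
ee_pos: [0.5825, 0.0548, 0.2232]
ee_rot: [0.741, 0.667, 0.054, 0.061]
force: [-0.2, -0.3, -0.1]
opening: 0.597
finger_force: 0.0
```

```bash
python3 - <<'E'
from go import *
for n in ['medium']:
    print(cur()[0],rel(cur(),hang_grasp(n,Y[n])))
im,q,s=snap('wrist')
i2=cv2.resize(im,None,fx=1.2,fy=1.2)
for n in H:
    Rc,o=hung(H[n],.5952,0,-.1095,Y[n])
    if n=='tall': Rc,o=R.identity(),np.array([.4235,.14,.004])
    draw(i2,proj(Rc.apply(cup_pts(H[n]))+o,q)*1.2)
cv2.imwrite('pics/g2.png',i2[:,:,::-1])
E
```

```text
[0.58245631 0.05479422 0.22318467] (array([-0.0076,  0.0007,  0.0051]), array([-1.1,  2.7, 52.1]))
```

View pics/g2.png

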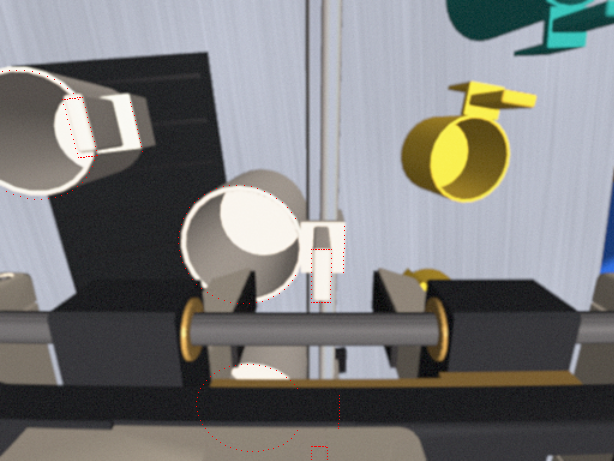

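The medium cup (rim 242,243; tab 322,275) is between the fingers, and the tall cup stands on the mat where expected. I'll grip the medium cup.

Request:
step_arm:
  plan:
    - [-1,2,14,-0.005,0,0.005,0.6]
    - [0,0,14,0,0,0,0.6]
    - [0,0,14,0,0,0,0.5]
    - [0,0,10,0,0,0,0.4]
    - [0,0,0,0,0,0,0.2]
    - [0,0,0,0,0,0,0]
    - [0,0,0,0,0,0,0]
    - [0,0,0,0,0,0,0]

```text
time_s: 12.35
ee_pos: [0.5945, 0.0523, 0.1755]
ee_rot: [0.742, 0.665, 0.058, 0.065]
force: [0.7, 0.8, 0.4]
opening: 0.128
finger_force: 0.0
```

Request:
step_arm:
  plan:
    - [0,0,0,0,0,0,0]
    - [0,0,0,0,0,0,0]
    - [0,0,-4,0,0,0,0]
    - [0,0,-5,0,0,0,0]
    - [0,0,-6,0,0,0,0]
    - [0,0,-6,0,0,0,0]
    - [0,0,-6,0,0,0,0]
    - [0,0,0,0,0,0,0]

```text
time_s: 13.15
ee_pos: [0.5899, 0.0525, 0.2008]
ee_rot: [0.742, 0.665, 0.057, 0.064]
force: [3.1, -0.4, -4.0]
opening: 0.108
finger_force: 30.0
```

Request:
step_arm:
  plan:
    - [0,0,-8,0,0,0,0]
    - [0,0,-8,0,0,0,0]
    - [0,0,-8,0,0,0,0]
    - [0,-15,-6,0,0,0,0]
    - [0,-20,-6,0.086,0.005,-0.055,0]
    - [0,-20,0,0.086,0.005,-0.055,0]
    - [-10,-20,0,0,0,0,0]
    - [-10,-20,0,0,0,0,0]

```text
time_s: 13.95
ee_pos: [0.4889, 0.0383, 0.2295]
ee_rot: [0.707, 0.707, 0.0, 0.0]
force: [0.2, -0.7, -2.1]
opening: 0.106
finger_force: 30.0
```

```bash
python3 - <<'E'
from go import *
print(rel(cur(),(np.array([.471,.01,.110]),R.from_matrix(T0))))
E
```

```text
(array([0.0007, 0.0001, 0.0007]), array([-28.3, -17.9, 119.5]))
```

Request:
step_arm:
  plan:
    - [-10,-8,10,0,0,0,0]
    - [-10,-8,20,0,0,0,0]
    - [-6,0,20,0,0,0,0]
    - [0,0,20,0,0,0,0]
    - [0,0,20,0,0,0,0]
    - [0,0,15,0,0,0,0]
    - [0,0,10,0,0,0,0]
    - [0,0,0,0,0,0,0]

```text
time_s: 14.75
ee_pos: [0.4729, 0.0124, 0.1135]
ee_rot: [0.707, 0.707, -0.0, -0.001]
force: [0.1, -0.3, -2.3]
opening: 0.104
finger_force: 30.0
```

Request:
step_arm:
  plan:
    - [0,0,1,0,0,0,0]
    - [0,0,1,0,0,0,0]
    - [0,0,1,0,0,0,0]
    - [0,0,1,0,0,0,0]
    - [0,0,0,0,0,0,0]
    - [0,0,0,0,0,0,0]
    - [0,0,0,0,0,0,0]
    - [0,0,0,0,0,0,0]

```text
time_s: 15.55
ee_pos: [0.4745, 0.0124, 0.112]
ee_rot: [0.707, 0.707, 0.001, 0.001]
force: [-1.3, 0.6, 10.8]
opening: 0.106
finger_force: 30.0
```

Request:
step_arm:
  plan:
    - [0,0,-1,0,0,0,0.1]
    - [0,0,0,0,0,0,0.3]
    - [0,0,0,0,0,0,0.5]
    - [0,0,-20,0,0,0,0.5]
    - [0,0,-30,0,0,0,0.6]
    - [0,0,-30,0,0,0,0.6]
    - [0,0,-30,0,0,0,0.6]
    - [-20,20,-20,0,0,0,0.6]

```text
time_s: 16.35
ee_pos: [0.4924, -0.0063, 0.2433]
ee_rot: [0.706, 0.708, 0.001, 0.0]
force: [-0.0, -0.4, -0.6]
opening: 0.594
finger_force: 0.0
```

Request:
step_arm:
  plan:
    - [-20,20,0,-0.086,-0.005,0.055,0.6]
    - [-20,20,0,-0.086,-0.005,0.055,0.6]
    - [-20,20,0,0,0,0,0.6]
    - [0,0,0,0,0,0,0.6]
    - [0,0,0,0,0,0,0.6]
    - [0,0,0,0,0,0,0.6]
    - [0,0,0,0,0,0,0.6]
    - [0,0,0,0,0,0,0.6]

```text
time_s: 17.15
ee_pos: [0.5493, -0.0702, 0.2462]
ee_rot: [0.742, 0.665, 0.057, 0.064]
force: [0.7, -0.5, 0.0]
opening: 0.601
finger_force: 0.0
```

```bash
python3 - <<'E'
from go import *
for n in ['short']:
    print(cur()[0],rel(cur(),hang_grasp(n,Y[n])))
im,q,s=snap('wrist')
i2=cv2.resize(im,None,fx=1.2,fy=1.2)
for n in H:
    Rc,o=hung(H[n],.5952,0,-.1095,Y[n])
    if n=='tall': Rc,o=R.identity(),np.array([.4235,.14,.004])
    if n=='medium': Rc,o=R.identity(),np.array([.423,.0124,.004])
    draw(i2,proj(Rc.apply(cup_pts(H[n]))+o,q)*1.2)
cv2.imwrite('pics/g3.png',i2[:,:,::-1])
E
```

```text
[ 0.54926025 -0.07015806  0.24620466] (array([0.0021, 0.0004, 0.0001]), array([-0.5, 17.8, 78.1]))
```

View pics/g3.png

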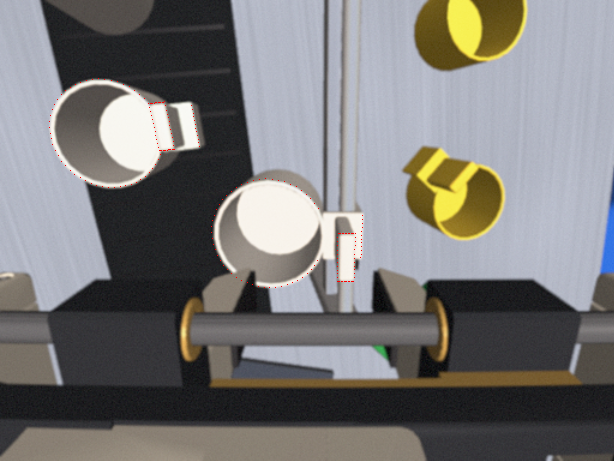

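The overlay fits the short cup (rim 270,233; tab 346,257) and the standing medium cup (105,133). I'll grip the short cup.

Request:
step_arm:
  plan:
    - [0,18,0,0,0,0,0.6]
    - [0,0,20,0,0,0,0.6]
    - [0,0,20,0,0,0,0.6]
    - [0,0,20,0,0,0,0.5]
    - [0,0,15,0,0,0,0.4]
    - [0,0,0,0,0,0,0.2]
    - [0,0,0,0,0,0,0]
    - [0,0,0,0,0,0,0]

```text
time_s: 18.0
ee_pos: [0.5804, -0.0742, 0.1766]
ee_rot: [0.742, 0.665, 0.058, 0.065]
force: [-0.5, -0.4, 0.5]
opening: 0.217
finger_force: 0.0
```

Request:
step_arm:
  plan:
    - [0,0,0,0,0,0,0]
    - [0,0,0,0,0,0,0]
    - [0,0,-4,0,0,0,0]
    - [0,0,-5,0,0,0,0]
    - [0,0,-6,0,0,0,0]
    - [0,0,-6,0,0,0,0]
    - [0,0,-6,0,0,0,0]
    - [0,0,0,0,0,0,0]

```text
time_s: 18.8
ee_pos: [0.5757, -0.0738, 0.203]
ee_rot: [0.742, 0.665, 0.058, 0.065]
force: [2.6, -0.1, 0.4]
opening: 0.109
finger_force: 30.0
```

Request:
step_arm:
  plan:
    - [0,0,-8,0,0,0,0]
    - [0,0,-8,0,0,0,0]
    - [0,0,-8,0,0,0,0]
    - [0,-15,-6,0,0,0,0]
    - [0,-20,-6,0.086,0.005,-0.055,0]
    - [0,-20,0,0.086,0.005,-0.055,0]
    - [-10,-15,0,0,0,0,0]
    - [-10,-15,0,0,0,0,0]

```text
time_s: 19.6
ee_pos: [0.4845, -0.0881, 0.2301]
ee_rot: [0.707, 0.707, -0.0, -0.0]
force: [0.2, -0.4, -2.1]
opening: 0.106
finger_force: 30.0
```

```bash
python3 - <<'E'
from go import *
print(rel(cur(),(np.array([.471,-.12,.088]),R.from_matrix(T0))))
E
```

```text
(array([-0.0001,  0.    ,  0.0009]), array([-31.9, -13.5, 142.1]))
```

Request:
step_arm:
  plan:
    - [-10,-8,20,0,0,0,0]
    - [-10,-5,20,0,0,0,0]
    - [-12,0,20,0,0,0,0]
    - [0,0,20,0,0,0,0]
    - [0,0,20,0,0,0,0]
    - [0,0,20,0,0,0,0]
    - [0,0,15,0,0,0,0]
    - [0,0,2,0,0,0,0]

```text
time_s: 20.4
ee_pos: [0.4712, -0.1197, 0.0918]
ee_rot: [0.707, 0.707, -0.0, -0.001]
force: [-0.6, -0.7, -1.3]
opening: 0.104
finger_force: 30.0
```

Request:
step_arm:
  plan:
    - [0,0,1,0,0,0,0]
    - [0,0,1,0,0,0,0]
    - [0,0,1,0,0,0,0]
    - [0,0,1,0,0,0,0]
    - [0,0,0,0,0,0,0]
    - [0,0,0,0,0,0,0]
    - [0,0,0,0,0,0,0]
    - [0,0,0,0,0,0,0]

```text
time_s: 21.2
ee_pos: [0.4731, -0.1204, 0.0915]
ee_rot: [0.707, 0.707, 0.001, 0.002]
force: [-2.2, 1.2, 16.0]
opening: 0.106
finger_force: 30.0
```

Request:
step_arm:
  plan:
    - [0,0,-2,0,0,0,0.1]
    - [0,0,0,0,0,0,0.3]
    - [0,0,0,0,0,0,0.5]
    - [0,0,-20,0,0,0,0.5]
    - [0,0,-30,0,0,0,0.6]
    - [0,0,-35,0,0,0,0.6]
    - [0,0,-40,0,0,0,0.6]
    - [0,0,-40,0,0,0,0.6]

```text
time_s: 22.0
ee_pos: [0.4717, -0.12, 0.2572]
ee_rot: [0.707, 0.707, -0.0, -0.0]
force: [0.5, 0.0, -0.4]
opening: 0.597
finger_force: 0.0
```

Request:
step_arm:
  plan:
    - [-20,0,-40,0,0,0,0.6]
    - [-30,0,-40,0,0,0,0.6]
    - [-35,0,-40,0,0,0,0.6]
    - [-35,0,-25,0,0,0,0.6]
    - [-20,0,0,0,0,0,0.6]
    - [0,0,0,0,0,0,0.6]
    - [0,0,0,0,0,0,0.6]
    - [0,0,0,0,0,0,0.6]

```text
time_s: 22.8
ee_pos: [0.4719, -0.257, 0.3979]
ee_rot: [0.707, 0.707, 0.0, -0.001]
force: [0.2, 0.3, 1.3]
opening: 0.597
finger_force: 0.0
```

```bash
python3 - <<'E'
from go import *
im,q,s=snap('wrist','w4.png');np.savez('w4.npz',*q);print(s['ee_pos'])
for n in ['brush','stand_hook']:print(n,[(round(d['score'],2),np.round(d['position'],3)) for d in recognise(n,'wrist')[:4]])
c=cv2.resize(im[60:300,150:470],None,fx=2.4,fy=2.4,interpolation=cv2.INTER_CUBIC);cv2.imwrite('pics/w4c.png',c[:,:,::-1])
E
```

```text
[ 0.47192334 -0.25700592  0.39790993]
brush [(0.93, array([ 0.49 , -0.32 ,  0.181]))]
stand_hook [(0.9, array([ 0.526, -0.324,  0.011])), (0.55, array([ 0.578, -0.135,  0.114]))]
```

View pics/w4c.png

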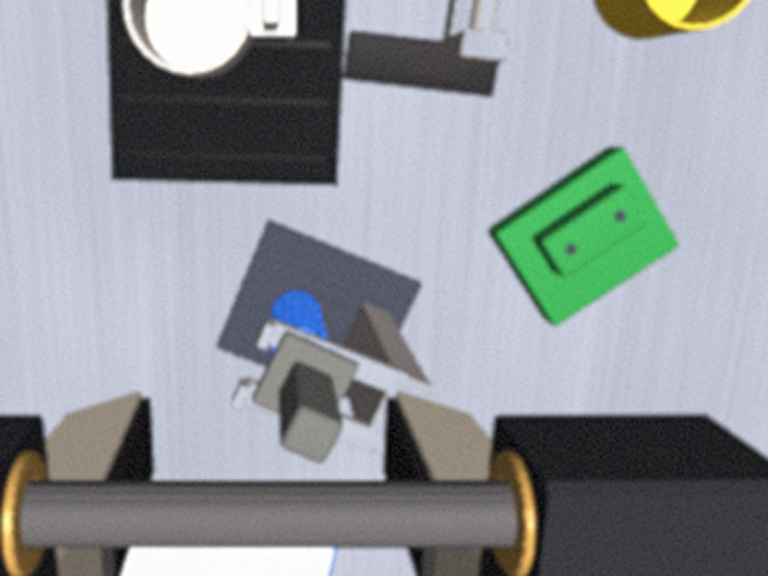

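```bash
python3 - <<'E'
from go import *
q=tuple(np.load('w4.npz').values());im=cv2.imread('pics/w4.png')[:,:,::-1].copy();D,_=dist(im)
sq=lambda a,z:edges([(-a,-a,z),(a,-a,z),(a,a,z),(-a,a,z)])
P=np.vstack([sq(.012,.215),sq(.023,.148)])
pose=lambda p:R.from_rotvec([0,0,p[2]]).apply(P)+[p[0],p[1],.030]
f=lambda p:np.minimum(sample(D,proj(pose(p),q)),8)
best=None
for x in(.475,.485,.495):
  for y in(-.345,-.335,-.325):
    for w in(-.5,-.35,-.2):
      r=least_squares(f,[x,y,w],loss='soft_l1',x_scale=[.01,.01,.1],diff_step=1e-3)
      if best is None or r.cost<best.cost:best=r
p=best.x;print(p.round(4),f(p).mean())
c=im.copy();draw(c,proj(pose(p),q));c=cv2.resize(c[180:270,230:360],None,fx=4,fy=4,interpolation=cv2.INTER_NEAREST);cv2.imwrite('pics/b.png',c[:,:,::-1])
e=onz((np.array([(268,220),(420,283),(218,347)])/2.4+[150,60]),.012,q);print(e.round(3),np.arctan2(*(e[1]-e[0])[[1,0]]))
Rg=R.from_rotvec([0,0,p[2]])*R.from_matrix(T0)
print(rel(cur(),(np.array([p[0],p[1],.206]),Rg)))
E
```

```text
[ 0.4911 -0.3295 -0.4208] 0.8352475
[[ 0.471 -0.264  0.012]
 [ 0.588 -0.312  0.012]
 [ 0.432 -0.364  0.012]] -0.3933287109640516
(array([-2.000e-04, -2.000e-04,  4.221e-01]), array([-58.4,  47. , 192.3]))
```

View pics/b.png

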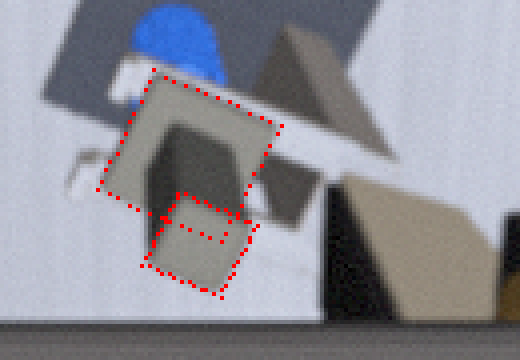

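The fit lies on the collar and handle top (at 190,245 in the crop): brush at (0.491,-0.330), yaw -0.42. I'll grasp the handle.

Request:
step_arm:
  plan:
    - [0,0,0,0,0,0.141,0.6]
    - [0,0,0,0,0,0.141,0.6]
    - [0,0,0,0,0,0.14,0.6]
    - [-20,15,20,0,0,0,0.6]
    - [-20,16,20,0,0,0,0.6]
    - [-18,16,20,0,0,0,0.6]
    - [0,0,20,0,0,0,0.6]
    - [0,0,20,0,0,0,0.6]

```text
time_s: 23.75
ee_pos: [0.4912, -0.3301, 0.297]
ee_rot: [0.84, 0.543, -0.0, -0.0]
force: [0.3, 1.2, 0.4]
opening: 0.598
finger_force: 0.0
```

```bash
python3 - <<'E'
from go import *
print(cur()[0],rel(cur(),(np.array([.4911,-.3295,.206]),R.from_rotvec([0,0,-.42])*R.from_matrix(T0))))
E
```

```text
[ 0.49122415 -0.33013383  0.29702646] (array([-0.0007, -0.0003, -0.002 ]), array([ 0.5, -0.4, 91. ]))
```

Request:
step_arm:
  plan:
    - [0,0,25,0,0,0,0.6]
    - [0,0,25,0,0,0,0.6]
    - [0,0,25,0,0,0,0.6]
    - [0,0,14,0,0,0,0.6]
    - [0,0,0,0,0,0,0.4]
    - [0,0,0,0,0,0,0]
    - [0,0,0,0,0,0,0]
    - [0,0,0,0,0,0,0]
  force: 40

```text
time_s: 24.55
ee_pos: [0.4916, -0.3304, 0.2106]
ee_rot: [0.839, 0.543, 0.0, 0.001]
force: [-0.2, 0.5, -0.4]
opening: 0.304
finger_force: 0.0
```

Request:
step_arm:
  plan:
    - [0,0,0,0,0,0,0]
    - [0,0,0,0,0,0,0]
    - [0,0,-4,0,0,0,0]
    - [0,0,-5,0,0,0,0]
    - [0,0,-6,0,0,0,0]
    - [0,0,-6,0,0,0,0]
    - [0,0,0,0,0,0,0]
    - [0,0,0,0,0,0,0]

```text
time_s: 25.35
ee_pos: [0.4911, -0.3302, 0.2305]
ee_rot: [0.84, 0.543, 0.0, 0.0]
force: [-0.6, 0.4, -2.0]
opening: 0.258
finger_force: 39.9
```

Request:
step_arm:
  plan:
    - [0,-10,0,0,0,0,0]
    - [0,-20,0,0,0,0,0]
    - [0,-25,0,0,0,0,0]
    - [0,-25,0,0,0,0,0]
    - [0,-20,-10,0,0,0,0]
    - [0,0,-25,0,0,0,0]
    - [0,0,-30,0,0,0,0]
    - [0,0,-30,0,0,0,0]

```text
time_s: 26.15
ee_pos: [0.3995, -0.2889, 0.3262]
ee_rot: [0.84, 0.543, -0.0, -0.0]
force: [-0.2, 0.4, -1.8]
opening: 0.261
finger_force: 39.9
```

Request:
step_arm:
  plan:
    - [0,0,-30,0,0,0,0]
    - [0,0,-30,0,0,-0.14,0]
    - [0,0,-20,0,0,-0.14,0]
    - [30,0,0,0,0,-0.14,0]
    - [40,0,0,0,0,0,0]
    - [40,0,0,0,0,0,0]
    - [40,0,0,0,0,0,0]
    - [20,0,0,0,0,0,0]

```text
time_s: 26.95
ee_pos: [0.4039, -0.1168, 0.4055]
ee_rot: [0.707, 0.707, 0.0, -0.0]
force: [-0.0, -0.1, -1.6]
opening: 0.257
finger_force: 40.0
```

```bash
cat > cups.py <<'E'
from go import *
import sys
def find(im,q,seeds,n0=3):
    D,_=dist(im);out={}
    for n,(x0,y0) in seeds.items():
        P=cup_pts(H[n]);pose=lambda p:R.from_rotvec([0,0,p[2]]).apply(P)+[p[0],p[1],.004]
        f=lambda p:np.minimum(sample(D,proj(pose(p),q)),8)
        best=None
        for dx in(-.02,-.01,0,.01,.02):
          for dy in(-.02,-.01,0,.01,.02):
            for w in (-.3,0,.3):
              r=least_squares(f,[x0+dx,y0+dy,w],loss='soft_l1',x_scale=[.01,.01,.1],diff_step=1e-3)
              if best is None or r.cost<best.cost:best=r
        out[n]=(best.x.round(4),round(float(f(best.x).mean()),2),pose(best.x))
    return out
if __name__=='__main__':
    cam=sys.argv[1];im,q,s=snap(cam);print(s['time_s'],s['ee_pos'])
    names=sys.argv[3:] or list(H)
    sd=dict(tall=(.4235,.14),medium=(.4235,.0124),short=(.4222,-.12))
    res=find(im,q,{n:sd[n] for n in names})
    for n,r in res.items():
        print(n,r[0],r[1]);draw(im,proj(r[2],q))
    for n in names:print(n,[(round(d['score'],2),np.round(d['position'],3)) for d in recognise('cup_'+n,cam)[:4]])
    cv2.imwrite(f'pics/{sys.argv[2]}.png',cv2.resize(im,None,fx=1.5,fy=1.5,interpolation=cv2.INTER_CUBIC)[:,:,::-1])
E
python3 cups.py wrist c1
```

```text
26.95 [ 0.40387501 -0.11683692  0.40553232]
tall [0.4175 0.0476 3.9412] 3.18
medium [ 0.4231  0.0121 -0.0099] 0.67
short [ 0.4268  0.0126 -0.0102] 1.02
tall [(0.66, array([0.421, 0.106, 0.038]))]
medium [(0.75, array([0.431, 0.022, 0.021]))]
short [(0.83, array([ 0.725, -0.087,  0.05 ])), (0.78, array([ 0.438, -0.116,  0.011])), (0.65, array([0.768, 0.085, 0.033]))]
```

View pics/c1.png

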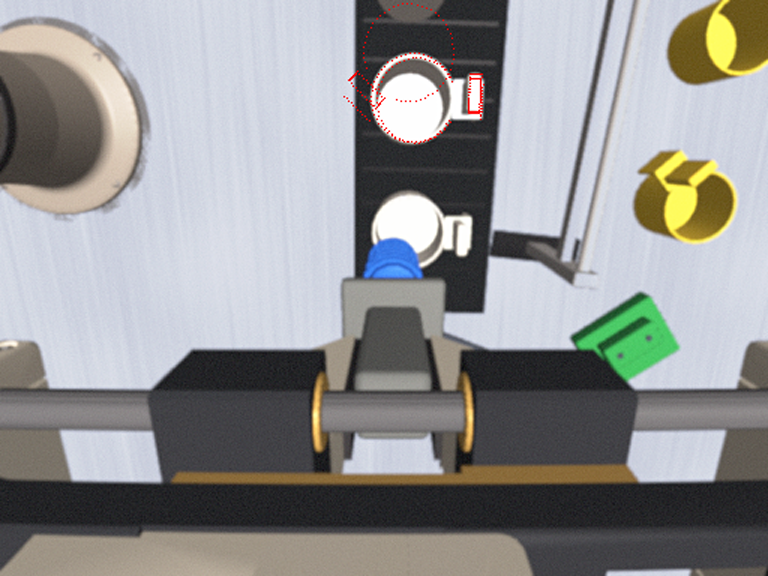

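The medium cup is at (410,98) as expected, and the short cup at (408,230) is partly behind the brush. The tall cup is out of view at the top, so I'll move toward it and check.

Request:
step_arm:
  plan:
    - [40,5,0,0,0,0,0]
    - [40,5,0,0,0,0,0]
    - [40,5,0,0,0,0,0]
    - [40,4,0,0,0,0,0]
    - [20,0,0,0,0,0,0]
    - [0,0,0,0,0,0,0]
    - [0,0,0,0,0,0,0]
    - [0,0,0,0,0,0,0]

```text
time_s: 27.95
ee_pos: [0.4241, 0.0591, 0.4051]
ee_rot: [0.708, 0.706, -0.0, 0.0]
force: [-0.6, -0.3, -0.8]
opening: 0.258
finger_force: 40.0
```

```bash
python3 cups.py wrist c2 tall; python3 cups.py scene c2s
```

```text
27.95 [0.42406237 0.05907676 0.4051171 ]
tall [ 0.4236  0.1426 -0.0286] 0.87
tall [(0.95, array([0.771, 0.221, 0.062])), (0.68, array([0.25 , 0.236, 0.083])), (0.61, array([0.428, 0.147, 0.031]))]
28.05 [0.42396269 0.05923608 0.40525327]
tall [0.4247 0.1399 0.0258] 0.56
medium [0.4244 0.0118 0.004 ] 0.59
short [ 0.4235 -0.1223  0.0909] 0.69
tall [(0.89, array([0.813, 0.214, 0.09 ])), (0.63, array([0.295, 0.212, 0.096])), (0.58, array([0.444, 0.132, 0.088]))]
medium [(0.68, array([0.438, 0.012, 0.071]))]
short [(0.88, array([ 0.431, -0.121,  0.052])), (0.8, array([0.759, 0.102, 0.044])), (0.74, array([ 0.728, -0.077,  0.034]))]
```

Request:
step_arm:
  plan:
    - [40,0,0,0,0,0,0]
    - [41,0,0,0,0,0,0]
    - [0,0,30,0,0,0,0]
    - [0,0,35,0,0,0,0]
    - [0,0,35,0,0,0,0]
    - [0,0,30,0,0,0,0]
    - [0,0,20,0,0,0,0]
    - [0,0,0,0,0,0,0]

```text
time_s: 29.05
ee_pos: [0.4224, 0.1411, 0.253]
ee_rot: [0.708, 0.706, -0.002, -0.002]
force: [0.2, -0.6, -2.2]
opening: 0.261
finger_force: 40.0
```

Request:
step_arm:
  plan:
    - [0,0,25,0,0,0,0]
    - [0,0,20,0,0,0,0]
    - [0,0,10,0,0,0,0]
    - [0,0,5,0,0,0,0]
    - [0,0,0,0,0,0,0]
    - [0,0,0,0,0,0,0]
    - [0,0,0,0,0,0,0]
    - [0,0,0,0,0,0,0]

```text
time_s: 29.85
ee_pos: [0.4243, 0.1415, 0.196]
ee_rot: [0.708, 0.706, 0.001, 0.0]
force: [0.3, -0.0, -2.3]
opening: 0.262
finger_force: 40.0
```

Request:
step_arm:
  plan:
    - [0,0,2,0,0,0,0]
    - [0,0,2,0,0,0,0]
    - [0,0,1,0,0,0,0]
    - [0,0,0,0,0,0,0]
    - [0,0,0,0,0,0,0]
    - [0,0,0,0,0,0,0]
    - [0,0,0,0,0,0,0]
    - [0,0,0,0,0,0,0]

```text
time_s: 30.65
ee_pos: [0.424, 0.1415, 0.1904]
ee_rot: [0.708, 0.706, 0.0, 0.0]
force: [0.1, -0.6, -1.2]
opening: 0.261
finger_force: 40.0
```

Request:
step_arm:
  plan:
    - [0,0,-15,0,0,0,0]
    - [0,0,-25,0,0,0,0]
    - [0,0,-25,0,0,0,0]
    - [0,0,-5,0,0,0,0]
    - [0,0,0,0,0,0,0]
    - [0,0,0,0,0,0,0]
    - [0,0,0,0,0,0,0]
    - [0,0,20,0,0,0,0]

```text
time_s: 31.45
ee_pos: [0.425, 0.1416, 0.241]
ee_rot: [0.708, 0.706, 0.001, 0.001]
force: [0.4, -0.3, -1.5]
opening: 0.258
finger_force: 40.0
```

Request:
step_arm:
  plan:
    - [0,0,25,0,0,0,0]
    - [0,0,15,0,0,0,0]
    - [0,0,8,0,0,0,0]
    - [0,0,2,0,0,0,0]
    - [0,0,0,0,0,0,0]
    - [0,0,0,0,0,0,0]
    - [0,0,0,0,0,0,0]
    - [0,0,0,0,0,0,0]

```text
time_s: 32.25
ee_pos: [0.4242, 0.1415, 0.1908]
ee_rot: [0.708, 0.706, 0.0, 0.0]
force: [-0.6, 0.3, -1.3]
opening: 0.257
finger_force: 40.0
```

Request:
step_arm:
  plan:
    - [0,0,-25,0,0,0,0]
    - [0,0,-35,0,0,0,0]
    - [0,0,-35,0,0,0,0]
    - [0,0,-35,0,0,0,0]
    - [0,0,-35,0,0,0,0]
    - [0,0,-35,0,0,0,0]
    - [-20,0,-5,0,0,0,0]
    - [-30,0,0,0,0,0,0]

```text
time_s: 33.05
ee_pos: [0.4242, 0.0918, 0.3971]
ee_rot: [0.707, 0.707, 0.002, 0.001]
force: [-0.2, -0.9, -2.2]
opening: 0.26
finger_force: 40.0
```

```bash
python3 cups.py scene c3s; python3 cups.py side c3d
```

```text
33.05 [0.42421106 0.09181424 0.39711521]
tall [0.4243 0.1397 0.045 ] 0.57
medium [ 0.4243  0.0121 -0.0075] 0.58
short [ 0.4235 -0.1213  0.0553] 0.71
tall [(0.89, array([0.812, 0.214, 0.09 ])), (0.81, array([0.261, 0.223, 0.089])), (0.57, array([0.444, 0.133, 0.093]))]
medium [(0.56, array([0.438, 0.011, 0.073]))]
short [(0.85, array([ 0.728, -0.08 ,  0.035])), (0.71, array([0.764, 0.105, 0.038])), (0.66, array([ 0.429, -0.124,  0.054]))]
33.25 [0.42376078 0.09128183 0.39550892]
tall [ 0.4235  0.14   -0.1774] 0.58
medium [ 0.425   0.0212 -0.1215] 0.45
short [ 4.216e-01 -1.189e-01 -2.000e-04] 0.42
tall [(0.95, array([0.795, 0.206, 0.092])), (0.91, array([0.26 , 0.199, 0.081])), (0.87, array([0.421, 0.125, 0.086]))]
medium [(0.8, array([0.431, 0.   , 0.066])), (0.16, array([ 0.596, -0.014,  0.108]))]
short [(0.91, array([ 0.726, -0.086,  0.05 ])), (0.79, array([ 0.435, -0.122,  0.052])), (0.66, array([0.757, 0.086, 0.05 ]))]
```

Request:
step_arm:
  plan:
    - [-35,0,0,0,0,0,0]
    - [-35,0,0,0,0,0,0]
    - [-9,0,20,0,0,0,0]
    - [0,0,35,0,0,0,0]
    - [0,0,35,0,0,0,0]
    - [0,0,35,0,0,0,0]
    - [0,0,30,0,0,0,0]
    - [0,0,20,0,0,0,0]

```text
time_s: 34.25
ee_pos: [0.4228, 0.0132, 0.2182]
ee_rot: [0.707, 0.707, -0.001, -0.001]
force: [-0.2, 0.0, -1.4]
opening: 0.261
finger_force: 40.0
```

Request:
step_arm:
  plan:
    - [0,0,15,0,0,0,0]
    - [0,0,10,0,0,0,0]
    - [0,0,4,0,0,0,0]
    - [0,0,1,0,0,0,0]
    - [0,0,0,0,0,0,0]
    - [0,0,0,0,0,0,0]
    - [0,0,0,0,0,0,0]
    - [0,0,0,0,0,0,0]

```text
time_s: 35.05
ee_pos: [0.4239, 0.0124, 0.1907]
ee_rot: [0.708, 0.706, 0.0, 0.0]
force: [-0.6, 0.0, -1.0]
opening: 0.262
finger_force: 40.0
```

Down at the floor of the medium cup. Now up, down, and on toward the short cup.

Request:
step_arm:
  plan:
    - [0,0,-15,0,0,0,0]
    - [0,0,-20,0,0,0,0]
    - [0,0,-20,0,0,0,0]
    - [0,0,-5,0,0,0,0]
    - [0,0,0,0,0,0,0]
    - [0,0,0,0,0,0,0]
    - [0,0,0,0,0,0,0]
    - [0,0,15,0,0,0,0]

```text
time_s: 35.85
ee_pos: [0.4244, 0.0123, 0.2358]
ee_rot: [0.708, 0.706, 0.001, 0.001]
force: [0.3, -0.4, -1.5]
opening: 0.255
finger_force: 40.0
```

Request:
step_arm:
  plan:
    - [0,0,20,0,0,0,0]
    - [0,0,15,0,0,0,0]
    - [0,0,8,0,0,0,0]
    - [0,0,2,0,0,0,0]
    - [0,0,0,0,0,0,0]
    - [0,0,0,0,0,0,0]
    - [0,0,0,0,0,0,0]
    - [0,0,0,0,0,0,0]

```text
time_s: 36.65
ee_pos: [0.424, 0.0124, 0.1908]
ee_rot: [0.708, 0.706, 0.0, 0.0]
force: [0.1, 0.6, -1.6]
opening: 0.256
finger_force: 40.0
```

Request:
step_arm:
  plan:
    - [0,0,-25,0,0,0,0]
    - [0,0,-35,0,0,0,0]
    - [0,0,-35,0,0,0,0]
    - [0,0,-35,0,0,0,0]
    - [0,0,-35,0,0,0,0]
    - [0,0,-25,0,0,0,0]
    - [-20,0,0,0,0,0,0]
    - [-30,0,0,0,0,0,0]

```text
time_s: 37.45
ee_pos: [0.4238, -0.0372, 0.3816]
ee_rot: [0.707, 0.707, 0.001, 0.001]
force: [0.8, -0.4, -1.7]
opening: 0.26
finger_force: 40.0
```

```bash
python3 cups.py scene c4s; python3 cups.py side c4d short
```

```text
37.45 [ 0.42378123 -0.03723722  0.38158296]
tall [0.4247 0.14   0.0198] 0.56
medium [ 0.4246  0.0118 -0.0098] 0.59
short [ 0.423  -0.1237  0.1814] 0.71
tall [(0.98, array([0.443, 0.134, 0.088])), (0.8, array([0.813, 0.21 , 0.084])), (0.75, array([0.278, 0.204, 0.092]))]
medium [(0.6, array([0.44 , 0.012, 0.072]))]
short [(0.78, array([0.759, 0.101, 0.041])), (0.76, array([ 0.428, -0.12 ,  0.053])), (0.71, array([ 0.728, -0.078,  0.035])), (0.61, array([0.44 , 0.135, 0.084]))]
37.65 [ 0.42347196 -0.03778318  0.38038793]
short [ 0.4217 -0.1189 -0.0125] 0.43
short [(0.97, array([ 0.435, -0.124,  0.05 ])), (0.65, array([0.757, 0.089, 0.05 ])), (0.57, array([ 0.726, -0.085,  0.051]))]
```

Request:
step_arm:
  plan:
    - [-35,-1,0,0,0,0,0]
    - [-35,0,0,0,0,0,0]
    - [-13,0,20,0,0,0,0]
    - [0,0,35,0,0,0,0]
    - [0,0,35,0,0,0,0]
    - [0,0,35,0,0,0,0]
    - [0,0,30,0,0,0,0]
    - [0,0,15,0,0,0,0]

```text
time_s: 38.55
ee_pos: [0.4213, -0.1191, 0.2079]
ee_rot: [0.707, 0.707, -0.001, -0.002]
force: [0.2, 1.4, -0.6]
opening: 0.259
finger_force: 40.0
```

Request:
step_arm:
  plan:
    - [0,0,10,0,0,0,0]
    - [0,0,6,0,0,0,0]
    - [0,0,3,0,0,0,0]
    - [0,0,1,0,0,0,0]
    - [0,0,0,0,0,0,0]
    - [0,0,0,0,0,0,0]
    - [0,0,0,0,0,0,0]
    - [0,0,0,0,0,0,0]

```text
time_s: 39.35
ee_pos: [0.4225, -0.1206, 0.1906]
ee_rot: [0.708, 0.706, 0.0, 0.0]
force: [0.2, 0.1, -2.3]
opening: 0.259
finger_force: 40.0
```

Request:
step_arm:
  plan:
    - [0,0,-10,0,0,0,0]
    - [0,0,-20,0,0,0,0]
    - [0,0,-15,0,0,0,0]
    - [0,0,-3,0,0,0,0]
    - [0,0,0,0,0,0,0]
    - [0,0,0,0,0,0,0]
    - [0,0,0,0,0,0,0]
    - [0,0,10,0,0,0,0]

```text
time_s: 40.15
ee_pos: [0.4229, -0.1208, 0.2284]
ee_rot: [0.708, 0.706, 0.0, 0.001]
force: [-0.4, -0.1, -1.5]
opening: 0.26
finger_force: 40.0
```

Request:
step_arm:
  plan:
    - [0,0,20,0,0,0,0]
    - [0,0,10,0,0,0,0]
    - [0,0,6,0,0,0,0]
    - [0,0,2,0,0,0,0]
    - [0,0,0,0,0,0,0]
    - [0,0,0,0,0,0,0]
    - [0,0,0,0,0,0,0]
    - [0,0,0,0,0,0,0]

```text
time_s: 40.95
ee_pos: [0.4226, -0.1206, 0.1907]
ee_rot: [0.708, 0.706, 0.0, 0.0]
force: [0.2, 0.4, -2.1]
opening: 0.26
finger_force: 40.0
```

Request:
step_arm:
  plan:
    - [0,0,-25,0,0,0,0]
    - [0,0,-35,0,0,0,0]
    - [0,0,-35,0,0,0,0]
    - [0,0,-35,0,0,0,0]
    - [0,0,-20,0,0,0.14,0]
    - [0,0,0,0,0,0.14,0]
    - [0,0,0,0,0,0.14,0]
    - [0,0,0,0,0,0,0]

```text
time_s: 41.75
ee_pos: [0.4224, -0.1205, 0.3406]
ee_rot: [0.84, 0.543, 0.0, 0.0]
force: [-0.1, 0.3, -1.6]
opening: 0.261
finger_force: 40.0
```

```bash
python3 - <<'E'
from go import *
print(cur()[0],rel(cur(),(np.array([.3995,-.2889,.2305]),R.from_rotvec([0,0,-.4208])*R.from_matrix(T0))))
E
```

```text
[ 0.42236472 -0.12051018  0.34063397] (array([ 0.0007, -0.    , -0.0024]), array([-163. ,   47.9,  110.1]))
```

Request:
step_arm:
  plan:
    - [-33,10,0,0,0,0,0]
    - [-33,10,0,0,0,0,0]
    - [-33,10,0,0,0,0,0]
    - [-33,10,0,0,0,0,0]
    - [-31,8,20,0,0,0,0]
    - [0,0,35,0,0,0,0]
    - [0,0,35,0,0,0,0]
    - [0,0,10,0,0,0,0]

```text
time_s: 42.55
ee_pos: [0.3978, -0.2878, 0.2369]
ee_rot: [0.839, 0.544, -0.001, -0.003]
force: [0.7, 0.7, -1.1]
opening: 0.26
finger_force: 40.0
```

Request:
step_arm:
  plan:
    - [0,0,6,0,0,0,0]
    - [0,0,0,0,0,0,0]
    - [0,0,0,0,0,0,0]
    - [0,0,0,0,0,0,0]
    - [0,0,0,0,0,0,0]
    - [0,0,0,0,0,0,0]
    - [0,0,0,0,0,0,0]
    - [0,0,0,0,0,0,0]

```text
time_s: 43.35
ee_pos: [0.3995, -0.2889, 0.2344]
ee_rot: [0.839, 0.543, 0.0, 0.0]
force: [-0.3, -0.3, -1.5]
opening: 0.258
finger_force: 40.0
```

```bash
python3 - <<'E'
from go import *
print(cur()[0],rel(cur(),(np.array([.4911,-.3302,.2305]),R.from_rotvec([0,0,-.4208])*R.from_matrix(T0))))
E
```

```text
[ 0.3994793  -0.28890245  0.23444293] (array([ 0.0002, -0.    , -0.0011]), array([ -0.3, 100.5,   3.9]))
```

Request:
step_arm:
  plan:
    - [0,15,0,0,0,0,0]
    - [0,20,0,0,0,0,0]
    - [0,20,0,0,0,0,0]
    - [0,20,0,0,0,0,0]
    - [0,15,0,0,0,0,0]
    - [0,10,0,0,0,0,0]
    - [0,0,0,0,0,0,0]
    - [0,0,0,0,0,0,0]

```text
time_s: 44.15
ee_pos: [0.4903, -0.3297, 0.234]
ee_rot: [0.839, 0.543, -0.0, -0.0]
force: [-0.8, 0.8, -1.4]
opening: 0.258
finger_force: 40.0
```

Request:
step_arm:
  plan:
    - [0,0,6,0,0,0,0]
    - [0,0,6,0,0,0,0]
    - [0,0,5,0,0,0,0]
    - [0,0,3,0,0,0,0]
    - [0,0,2,0,0,0,0]
    - [0,0,1,0,0,0,0]
    - [0,0,0,0,0,0,0]
    - [0,0,0,0,0,0,0]

```text
time_s: 44.95
ee_pos: [0.4908, -0.3299, 0.2115]
ee_rot: [0.84, 0.543, 0.0, 0.0]
force: [0.0, -0.6, -2.1]
opening: 0.258
finger_force: 40.0
```

Request:
step_arm:
  plan:
    - [0,0,1,0,0,0,0]
    - [0,0,1,0,0,0,0]
    - [0,0,1,0,0,0,0]
    - [0,0,0,0,0,0,0]
    - [0,0,0,0,0,0,0]
    - [0,0,0,0,0,0,0]
    - [0,0,0,0,0,0,0]
    - [0,0,0,0,0,0,0]

```text
time_s: 45.75
ee_pos: [0.4908, -0.33, 0.2103]
ee_rot: [0.84, 0.543, 0.0, 0.001]
force: [-2.7, 1.3, 8.8]
opening: 0.257
finger_force: 40.0
```

Contact: the collar rests on the prongs. I'll release, back off and look at everything.

Request:
step_arm:
  plan:
    - [0,0,-1,0,0,0,0.3]
    - [0,0,0,0,0,0,0.45]
    - [0,0,0,0,0,0,0.6]
    - [0,0,0,0,0,0,0.6]
    - [0,0,-15,0,0,0,0.6]
    - [0,0,-25,0,0,0,0.6]
    - [0,0,-35,0,0,0,0.6]
    - [0,0,-35,0,0,0,0.6]

```text
time_s: 46.55
ee_pos: [0.4905, -0.3297, 0.3201]
ee_rot: [0.84, 0.543, -0.0, -0.001]
force: [-0.4, -0.9, 0.4]
opening: 0.602
finger_force: 0.0
```

Request:
step_arm:
  plan:
    - [20,0,-35,0,0,0,0.6]
    - [35,-10,-35,0,0,-0.14,0.6]
    - [35,-10,-10,0,0,-0.14,0.6]
    - [35,0,0,0,0,-0.14,0.6]
    - [20,0,0,0,0,0,0.6]
    - [0,0,0,0,0,0,0.6]
    - [0,0,0,0,0,0,0.6]
    - [0,0,0,0,0,0,0.6]

```text
time_s: 47.35
ee_pos: [0.5091, -0.1858, 0.3987]
ee_rot: [0.708, 0.706, -0.0, -0.0]
force: [-0.3, 0.3, 0.1]
opening: 0.598
finger_force: 0.0
```

```bash
python3 cups.py wrist c5 short medium; python3 cups.py scene c5s; python3 - <<'E'
from go import *
for c in('scene','side'):
    camera(c);print(c,[(round(d['score'],2),np.round(d['position'],3)) for d in recognise('brush',c)[:2]])
E
```

```text
47.35 [ 0.50912212 -0.18580313  0.39866487]
short [ 0.4242 -0.1207  0.0193] 1.09
medium [ 0.4274  0.012  -0.3163] 2.75
short [(0.84, array([0.746, 0.047, 0.02 ])), (0.63, array([ 0.418, -0.116,  0.012])), (0.59, array([ 0.751, -0.085,  0.042]))]
medium [(0.7, array([0.42 , 0.012, 0.034]))]
47.5 [ 0.50905284 -0.18586314  0.39863794]
tall [0.4248 0.14   0.0174] 0.56
medium [ 0.4245  0.012  -0.0056] 0.58
short [ 0.4231 -0.1238  0.1801] 0.72
tall [(0.77, array([0.813, 0.214, 0.088])), (0.68, array([0.28 , 0.203, 0.093])), (0.61, array([0.446, 0.13 , 0.092]))]
medium [(0.86, array([0.44 , 0.01 , 0.075]))]
short [(0.57, array([ 0.43 , -0.122,  0.055])), (0.56, array([ 0.728, -0.08 ,  0.034]))]
scene [(0.9, array([ 0.498, -0.328,  0.177]))]
side [(0.8, array([ 0.48 , -0.337,  0.178]))]
```

Request:
step_arm:
  plan:
    - [30,-18,0,0,0,0,0.6]
    - [35,-18,20,0,0,0,0.6]
    - [0,0,40,0,0,0,0.6]
    - [0,0,40,0,0,0,0.6]
    - [0,0,40,0,0,0,0.6]
    - [0,0,40,0,0,0,0.6]
    - [0,0,20,0,0,0,0.6]
    - [0,0,0,0,0,0,0.6]
  force: 30

```text
time_s: 48.7
ee_pos: [0.4717, -0.1191, 0.1964]
ee_rot: [0.708, 0.706, -0.001, -0.003]
force: [-0.4, -0.4, 0.4]
opening: 0.6
finger_force: 0.0
```

```bash
python3 - <<'E'
from go import *
print(cur()[0],rel(cur(),(np.array([.4735,-.1205,.088]),R.from_matrix(T0))))
im,q,s=snap('wrist')
for n,r in find(im,q,{'short':(.423,-.12)}).items():
    print(n,r[0],r[1])
E
```

```text
[ 0.47165602 -0.11911231  0.1964058 ] (array([-0.0055, -0.0024, -0.002 ]), array([ -1.4,   1.8, 108.4]))Traceback (most recent call last):
  File "<stdin>", line 4, in <module>
NameError: name 'find' is not defined
```

Request:
step_arm:
  plan:
    - [-1,0,25,0,0,0,0.6]
    - [0,0,30,0,0,0,0.6]
    - [0,0,30,0,0,0,0.6]
    - [0,0,22,0,0,0,0.5]
    - [0,0,0,0,0,0,0.3]
    - [0,0,0,0,0,0,0]
    - [0,0,0,0,0,0,0]
    - [0,0,0,0,0,0,0]

```text
time_s: 49.55
ee_pos: [0.4743, -0.1212, 0.0936]
ee_rot: [0.708, 0.706, 0.001, 0.002]
force: [-0.6, -0.4, -0.7]
opening: 0.215
finger_force: 0.0
```

Request:
step_arm:
  plan:
    - [0,0,0,0,0,0,0]
    - [0,0,0,0,0,0,0]
    - [0,0,0,0,0,0,0]
    - [0,0,0,0,0,0,0]
    - [0,0,0,0,0,0,0]
    - [0,0,0,0,0,0,0]
    - [0,0,0,0,0,0,0]
    - [0,0,0,0,0,0,0]

```text
time_s: 50.35
ee_pos: [0.4734, -0.121, 0.093]
ee_rot: [0.708, 0.707, -0.0, 0.0]
force: [-1.7, -0.2, 6.9]
opening: 0.105
finger_force: 30.0
```

Request:
step_arm:
  plan:
    - [0,0,-15,0,0,0,0]
    - [0,0,-30,0,0,0,0]
    - [0,0,-35,0,0,0,0]
    - [0,0,-35,0,0,0,0]
    - [0,0,-35,0,0,0,0]
    - [0,0,-15,0,0,0.055,0]
    - [0,0,0,0,0,0.055,0]
    - [0,0,0,0,0,0,0]

```text
time_s: 51.15
ee_pos: [0.4732, -0.1207, 0.2575]
ee_rot: [0.746, 0.666, 0.0, 0.0]
force: [0.6, -0.1, -3.4]
opening: 0.109
finger_force: 30.0
```

```bash
cat > hangto.py <<'E'
from go import *
import sys
def hang_up(y,z,hx=-.0005,rx=.5952,yaw=-.1095):
    Rr=R.from_rotvec([0,0,yaw]);p=np.array([rx,0,0])+Rr.apply([hx,y,0]);p[2]=z
    return p,Rr*R.from_matrix(T0)
if __name__=='__main__':
    n,up=sys.argv[1],float(sys.argv[2]);g=hang_up(Y[n],.162+up);print(cur()[0],g[0].round(4),rel(cur(),g))
E
python3 hangto.py short .018
```

```text
[ 0.47321426 -0.12074816  0.25747213] [ 0.5865 -0.0748  0.18  ] (array([ 0.0009,  0.0002, -0.0029]), array([ 58.1, 107.6,  77.5]))
```

Request:
step_arm:
  plan:
    - [14,25,0,0,0,0,0]
    - [14,25,0,0,0,0,0]
    - [14,25,0,0,0,0,0]
    - [10,20,0,0,0,0,0]
    - [6,12,0,0,0,0,0]
    - [0,0,20,0,0,0,0]
    - [0,0,10,0,0,0,0]
    - [0,0,0,0,0,0,0]

```text
time_s: 51.95
ee_pos: [0.5847, -0.0749, 0.2246]
ee_rot: [0.745, 0.667, -0.001, -0.002]
force: [-1.2, 0.2, -1.9]
opening: 0.105
finger_force: 30.0
```

```bash
python3 hangto.py short .018; python3 - <<'E'
from fit import *
im,q,s=snap('scene');cv2.imwrite('pics/s6.png',cv2.resize(im[130:300,180:370],None,fx=3.4,fy=3.4,interpolation=cv2.INTER_CUBIC)[:,:,::-1])
E
```

```text
[ 0.58466254 -0.07487511  0.22459741] [ 0.5865 -0.0748  0.18  ] (array([-0.0052, -0.0007, -0.0018]), array([ 0.3,  1.8, 44.6]))
```

View pics/s6.png

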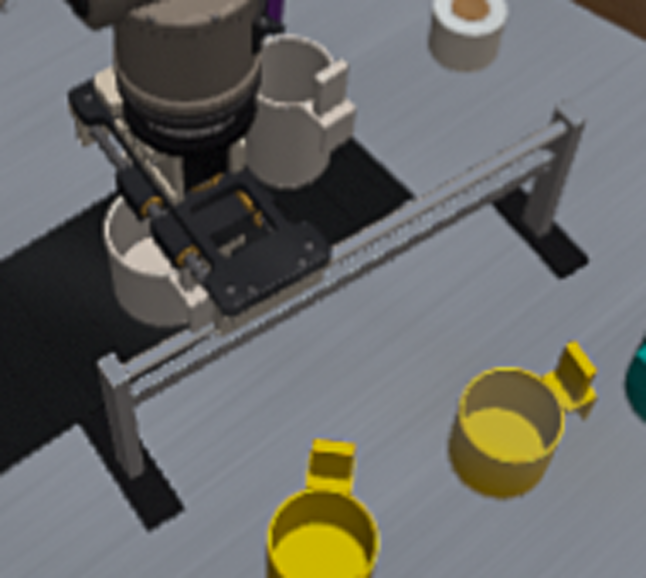

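The short cup is held at (160,260) just above the bar; tall is standing at (290,110). I'll lower it stepwise.

Request:
step_arm:
  plan:
    - [0,0,5,0,0,0,0]
    - [0,0,5,0,0,0,0]
    - [0,0,5,0,0,0,0]
    - [0,0,5,0,0,0,0]
    - [0,0,5,0,0,0,0]
    - [0,0,5,0,0,0,0]
    - [0,0,0,0,0,0,0]
    - [0,0,0,0,0,0,0]

```text
time_s: 52.8
ee_pos: [0.5861, -0.0751, 0.1969]
ee_rot: [0.746, 0.666, -0.0, -0.0]
force: [-0.0, 0.7, -2.0]
opening: 0.105
finger_force: 30.0
```

```bash
python3 hangto.py short .018
```

```text
[ 0.58610805 -0.07513419  0.1969287 ] [ 0.5865 -0.0748  0.18  ] (array([-0.0001, -0.    , -0.0025]), array([ 0.4,  0.3, 16.9]))
```

Request:
step_arm:
  plan:
    - [0,0,5,0,0,0,0]
    - [0,0,4,0,0,0,0]
    - [0,0,3,0,0,0,0]
    - [0,0,2,0,0,0,0]
    - [0,0,1,0,0,0,0]
    - [0,0,0,0,0,0,0]
    - [0,0,0,0,0,0,0]
    - [0,0,0,0,0,0,0]

```text
time_s: 53.6
ee_pos: [0.5862, -0.0752, 0.1822]
ee_rot: [0.746, 0.666, 0.0, 0.0]
force: [-0.5, 0.3, -2.9]
opening: 0.108
finger_force: 30.0
```

Request:
step_arm:
  plan:
    - [0,0,1,0,0,0,0]
    - [0,0,1,0,0,0,0]
    - [0,0,1,0,0,0,0]
    - [0,0,0,0,0,0,0]
    - [0,0,0,0,0,0,0]
    - [0,0,0,0,0,0,0]
    - [0,0,0,0,0,0,0]
    - [0,0,0,0,0,0,0]

```text
time_s: 54.4
ee_pos: [0.5862, -0.0752, 0.18]
ee_rot: [0.746, 0.666, 0.0, 0.0]
force: [-3.1, 0.2, 5.3]
opening: 0.105
finger_force: 30.0
```

Request:
step_arm:
  plan:
    - [0,0,0,0,0,0,0.2]
    - [0,0,0,0,0,0,0.4]
    - [0,0,0,0,0,0,0.6]
    - [0,0,0,0,0,0,0.7]
    - [0,0,0,0,0,0,0.7]
    - [0,0,-15,0,0,0,0.7]
    - [0,0,-25,0,0,0,0.7]
    - [0,0,-30,0,0,0,0.7]

```text
time_s: 55.2
ee_pos: [0.5857, -0.0751, 0.2489]
ee_rot: [0.746, 0.666, -0.001, -0.001]
force: [0.2, 0.7, -0.2]
opening: 0.692
finger_force: 0.0
```

Request:
step_arm:
  plan:
    - [0,-20,-30,0,0,-0.055,0.7]
    - [0,-20,-30,0,0,-0.055,0.7]
    - [20,-30,-30,0,0,0,0.6]
    - [20,-20,0,0,0,0,0.6]
    - [20,-20,0,0,0,0,0.6]
    - [0,0,0,0,0,0,0.6]
    - [0,0,0,0,0,0,0.6]
    - [0,0,0,0,0,0,0.6]

```text
time_s: 56.0
ee_pos: [0.477, -0.0121, 0.3389]
ee_rot: [0.708, 0.706, -0.0, 0.0]
force: [0.0, -0.7, 0.2]
opening: 0.6
finger_force: 0.0
```

```bash
cat > chk.py <<'E'
from cups import *
def hungfit(im,q,seeds):
    D,_=dist(im);out={}
    for n,y0 in seeds.items():
        P=cup_pts(H[n])
        def pose(p):
            Rc,o=hung(H[n],.5952,0,-.1095,p[0],hx=p[1],hz=.0065,tilt=p[2]);return Rc.apply(P)+o
        f=lambda p:np.minimum(sample(D,proj(pose(p),q)),8)
        best=min((least_squares(f,[y0+d,x,t],loss='soft_l1',x_scale=[.01,.01,.1],diff_step=1e-3) for d in(-.01,0,.01) for x in(-.008,0) for t in(.05,.17,.25)),key=lambda r:r.cost)
        out[n]=(best.x.round(4),round(float(f(best.x).mean()),2))
    return out
if __name__=='__main__':
    hs=[a for a in sys.argv[2:] if a in H];st={n:dict(tall=(.4235,.14),medium=(.4235,.0124),short=(.4222,-.12))[n] for n in H if n not in hs}
    for cam in sys.argv[1].split(','):
        im,q,s=snap(cam);print(cam,s['time_s'],np.round(s['ee_pos'],4))
        for n,r in find(im,q,st).items():print(' stand',n,*r[:2])
        print(' hung',hungfit(im,q,{n:Y[n] for n in hs}))
E
python3 chk.py scene,wrist short
```

```text
scene 56.0 [ 0.477  -0.0121  0.3389]
 stand tall [0.4247 0.1395 0.0349] 0.55
 stand medium [ 0.4246  0.0119 -0.0031] 0.59
 hung {'short': (array([-0.0765, -0.0025,  0.1504]), 0.41)}
wrist 56.05 [ 0.477  -0.0122  0.3387]
 stand tall [ 0.4231  0.1422 -0.0115] 1.61
 stand medium [ 0.4227  0.0124 -0.0006] 1.28
 hung {'short': (array([-0.0745, -0.0048,  0.1551]), 1.38)}
```

Request:
step_arm:
  plan:
    - [14,-2,10,0,0,0,0.6]
    - [10,0,30,0,0,0,0.6]
    - [0,0,40,0,0,0,0.6]
    - [0,0,40,0,0,0,0.6]
    - [0,0,40,0,0,0,0.6]
    - [0,0,30,0,0,0,0.6]
    - [0,0,20,0,0,0,0.6]
    - [0,0,10,0,0,0,0.6]

```text
time_s: 56.9
ee_pos: [0.4729, 0.0131, 0.1164]
ee_rot: [0.708, 0.706, -0.001, -0.002]
force: [-0.6, -0.4, 0.9]
opening: 0.604
finger_force: 0.0
```

Request:
step_arm:
  plan:
    - [0,0,8,0,0,0,0.5]
    - [0,0,0,0,0,0,0.3]
    - [0,0,0,0,0,0,0]
    - [0,0,0,0,0,0,0]
    - [0,0,0,0,0,0,0]
    - [0,0,0,0,0,0,0]
    - [0,0,0,0,0,0,0]
    - [0,0,0,0,0,0,0]

```text
time_s: 57.7
ee_pos: [0.4746, 0.0123, 0.1115]
ee_rot: [0.708, 0.706, 0.0, 0.0]
force: [-1.9, 1.0, 5.1]
opening: 0.106
finger_force: 30.0
```

Request:
step_arm:
  plan:
    - [0,0,-15,0,0,0,0]
    - [0,0,-30,0,0,0,0]
    - [0,0,-35,0,0,0,0]
    - [0,0,-35,0,0,0,0]
    - [0,0,-25,0,0,0.055,0]
    - [0,0,-5,0,0,0.055,0]
    - [0,0,0,0,0,0,0]
    - [0,0,0,0,0,0,0]

```text
time_s: 58.5
ee_pos: [0.4739, 0.0124, 0.2551]
ee_rot: [0.745, 0.667, -0.0, -0.001]
force: [0.5, -0.3, -2.1]
opening: 0.107
finger_force: 30.0
```

```bash
python3 hangto.py medium .0145
```

```text
[0.47394886 0.01241487 0.25513079] [0.6004 0.0517 0.1765] (array([-0.0014, -0.    , -0.0011]), array([ 52.9, 121.4,  78.6]))
```

Request:
step_arm:
  plan:
    - [13,28,0,0,0,0,0]
    - [13,28,0,0,0,0,0]
    - [13,28,0,0,0,0,0]
    - [9,24,0,0,0,0,0]
    - [5,13,0,0,0,0,0]
    - [0,0,20,0,0,0,0]
    - [0,0,10,0,0,0,0]
    - [0,0,0,0,0,0,0]

```text
time_s: 59.3
ee_pos: [0.599, 0.0515, 0.223]
ee_rot: [0.745, 0.667, -0.002, -0.002]
force: [-0.9, 0.1, -1.8]
opening: 0.105
finger_force: 30.0
```

Request:
step_arm:
  plan:
    - [0,0,0,0,0,0,0]
    - [0,0,5,0,0,0,0]
    - [0,0,5,0,0,0,0]
    - [0,0,5,0,0,0,0]
    - [0,0,5,0,0,0,0]
    - [0,0,5,0,0,0,0]
    - [0,0,5,0,0,0,0]
    - [0,0,0,0,0,0,0]

```text
time_s: 60.1
ee_pos: [0.6002, 0.0515, 0.195]
ee_rot: [0.746, 0.666, -0.001, -0.001]
force: [0.3, 0.1, -2.4]
opening: 0.107
finger_force: 30.0
```

```bash
python3 hangto.py medium .0145
```

```text
[0.60016203 0.05150567 0.19504865] [0.6004 0.0517 0.1765] (array([-0.0015,  0.0001, -0.0025]), array([ 0.3,  0.2, 18.5]))
```

Request:
step_arm:
  plan:
    - [0,0,5,0,0,0,0]
    - [0,0,5,0,0,0,0]
    - [0,0,4,0,0,0,0]
    - [0,0,2,0,0,0,0]
    - [0,0,1,0,0,0,0]
    - [0,0,0,0,0,0,0]
    - [0,0,0,0,0,0,0]
    - [0,0,0,0,0,0,0]

```text
time_s: 60.9
ee_pos: [0.6007, 0.0515, 0.1793]
ee_rot: [0.746, 0.666, 0.0, 0.0]
force: [-0.0, -0.3, -2.5]
opening: 0.11
finger_force: 30.0
```

Request:
step_arm:
  plan:
    - [0,0,1,0,0,0,0]
    - [0,0,1,0,0,0,0]
    - [0,0,0,0,0,0,0]
    - [0,0,0,0,0,0,0]
    - [0,0,0,0,0,0,0]
    - [0,0,0,0,0,0,0]
    - [0,0,0,0,0,0,0]
    - [0,0,0,0,0,0,0]

```text
time_s: 61.7
ee_pos: [0.6006, 0.0516, 0.1771]
ee_rot: [0.746, 0.666, 0.0, 0.0]
force: [0.0, 0.0, -1.8]
opening: 0.11
finger_force: 30.0
```

Just at seat height; one more millimetre, then release and back off.

Request:
step_arm:
  plan:
    - [0,0,1,0,0,0,0]
    - [0,0,0,0,0,0,0]
    - [0,0,0,0,0,0,0.2]
    - [0,0,0,0,0,0,0.4]
    - [0,0,0,0,0,0,0.6]
    - [0,0,0,0,0,0,0.7]
    - [0,0,0,0,0,0,0.7]
    - [0,0,0,0,0,0,0.7]

```text
time_s: 62.5
ee_pos: [0.6007, 0.0515, 0.1761]
ee_rot: [0.746, 0.666, 0.0, 0.0]
force: [0.2, -0.2, 0.6]
opening: 0.58
finger_force: 0.0
```

Request:
step_arm:
  plan:
    - [0,0,-15,0,0,0,0.7]
    - [0,0,-30,0,0,0,0.7]
    - [0,0,-40,0,0,0,0.7]
    - [0,-20,-35,0,0,-0.055,0.7]
    - [0,-20,-30,0,0,-0.055,0.7]
    - [10,-30,0,0,0,0,0.6]
    - [15,-30,0,0,0,0,0.6]
    - [15,-20,0,0,0,0,0.6]

```text
time_s: 63.3
ee_pos: [0.4792, 0.0954, 0.3266]
ee_rot: [0.708, 0.706, 0.0, 0.0]
force: [-0.1, 0.9, -0.2]
opening: 0.599
finger_force: 0.0
```

```bash
python3 chk.py scene,wrist short medium
```

```text
scene 63.3 [0.4792 0.0954 0.3266]
 stand tall [0.4249 0.14   0.0216] 0.55
 hung {'short': (array([-0.0763, -0.0016,  0.1606]), 0.42), 'medium': (array([0.0522, 0.001 , 0.249 ]), 0.52)}
wrist 63.35 [0.477  0.0974 0.327 ]
 stand tall [0.4236 0.1433 0.0149] 2.02
 hung {'short': (array([-0.0614, -0.0063, -0.01  ]), 3.14), 'medium': (array([ 0.0629, -0.0039,  0.1986]), 1.35)}
```

Request:
step_arm:
  plan:
    - [20,-2,0,0,0,0,0.6]
    - [23,0,20,0,0,0,0.6]
    - [0,0,35,0,0,0,0.6]
    - [0,0,35,0,0,0,0.6]
    - [0,0,35,0,0,0,0.6]
    - [0,0,35,0,0,0,0.6]
    - [0,0,20,0,0,0,0.6]
    - [0,0,10,0,0,0,0.6]

```text
time_s: 64.2
ee_pos: [0.4786, 0.1376, 0.1339]
ee_rot: [0.708, 0.706, -0.001, -0.001]
force: [-0.7, -0.0, -0.5]
opening: 0.603
finger_force: 0.0
```

Request:
step_arm:
  plan:
    - [0,0,5,0,0,0,0.5]
    - [0,0,0,0,0,0,0.3]
    - [0,0,0,0,0,0,0]
    - [0,0,0,0,0,0,0]
    - [0,0,0,0,0,0,0]
    - [0,0,0,0,0,0,0]
    - [0,0,0,0,0,0,0]
    - [0,0,0,0,0,0,0]

```text
time_s: 65.0
ee_pos: [0.4779, 0.1381, 0.1315]
ee_rot: [0.708, 0.706, -0.001, -0.001]
force: [-3.4, 0.7, 7.2]
opening: 0.107
finger_force: 29.9
```

Request:
step_arm:
  plan:
    - [0,0,-15,0,0,0,0]
    - [0,0,-30,0,0,0,0]
    - [0,0,-35,0,0,0,0]
    - [0,0,-35,0,0,0,0]
    - [0,0,-10,0,0,0.055,0]
    - [0,0,0,0,0,0.055,0]
    - [0,0,0,0,0,0,0]
    - [0,0,0,0,0,0,0]

```text
time_s: 65.8
ee_pos: [0.4786, 0.138, 0.2555]
ee_rot: [0.745, 0.667, -0.0, -0.0]
force: [0.1, 0.7, -2.0]
opening: 0.108
finger_force: 30.0
```

```bash
python3 hangto.py tall .0125
```

```text
[0.47857085 0.13801578 0.25551639] [0.6138 0.1734 0.1745] (array([-0.0009,  0.0003, -0.0009]), array([ 50. , 130.5,  81. ]))
```

Request:
step_arm:
  plan:
    - [12,30,0,0,0,0,0]
    - [12,30,0,0,0,0,0]
    - [12,30,0,0,0,0,0]
    - [9,25,0,0,0,0,0]
    - [5,15,0,0,0,0,0]
    - [0,0,20,0,0,0,0]
    - [0,0,10,0,0,0,0]
    - [0,0,0,0,0,0,0]

```text
time_s: 66.6
ee_pos: [0.6123, 0.173, 0.2233]
ee_rot: [0.745, 0.667, -0.002, -0.001]
force: [0.2, 0.2, -3.2]
opening: 0.104
finger_force: 30.0
```

Request:
step_arm:
  plan:
    - [0,0,2,0,0,0,0]
    - [0,0,5,0,0,0,0]
    - [0,0,5,0,0,0,0]
    - [0,0,5,0,0,0,0]
    - [0,0,5,0,0,0,0]
    - [0,0,5,0,0,0,0]
    - [0,0,5,0,0,0,0]
    - [0,0,0,0,0,0,0]

```text
time_s: 67.4
ee_pos: [0.6133, 0.1731, 0.193]
ee_rot: [0.746, 0.666, -0.001, -0.0]
force: [0.3, 0.6, -2.4]
opening: 0.106
finger_force: 30.0
```

```bash
python3 hangto.py tall .0125
```

```text
[0.61325225 0.17314819 0.1929714 ] [0.6138 0.1734 0.1745] (array([-0.0016,  0.0004, -0.0025]), array([ 0.3,  0.5, 18.5]))
```

Request:
step_arm:
  plan:
    - [0,0,5,0,0,0,0]
    - [0,0,5,0,0,0,0]
    - [0,0,4,0,0,0,0]
    - [0,0,2,0,0,0,0]
    - [0,0,1,0,0,0,0]
    - [0,0,1,0,0,0,0]
    - [0,0,0,0,0,0,0]
    - [0,0,0,0,0,0,0]

```text
time_s: 68.2
ee_pos: [0.6138, 0.1732, 0.1762]
ee_rot: [0.746, 0.666, 0.0, 0.0]
force: [0.2, 0.3, -1.6]
opening: 0.101
finger_force: 30.0
```

Request:
step_arm:
  plan:
    - [0,0,1,0,0,0,0]
    - [0,0,1,0,0,0,0]
    - [0,0,0,0,0,0,0]
    - [0,0,0,0,0,0,0]
    - [0,0,0,0,0,0,0]
    - [0,0,0,0,0,0,0]
    - [0,0,0,0,0,0,0]
    - [0,0,0,0,0,0,0]

```text
time_s: 69.0
ee_pos: [0.6139, 0.1732, 0.1749]
ee_rot: [0.746, 0.666, 0.0, 0.0]
force: [-2.8, -1.3, 5.9]
opening: 0.109
finger_force: 30.0
```

Seated. I'll release, back off and inspect.

Request:
step_arm:
  plan:
    - [0,0,0,0,0,0,0.2]
    - [0,0,0,0,0,0,0.4]
    - [0,0,0,0,0,0,0.6]
    - [0,0,0,0,0,0,0.7]
    - [0,0,0,0,0,0,0.7]
    - [0,0,0,0,0,0,0.7]
    - [0,0,-15,0,0,0,0.7]
    - [0,0,-30,0,0,0,0.7]

```text
time_s: 69.8
ee_pos: [0.6125, 0.173, 0.2169]
ee_rot: [0.746, 0.666, -0.002, -0.001]
force: [0.9, -0.3, 0.3]
opening: 0.692
finger_force: 0.0
```

Request:
step_arm:
  plan:
    - [0,0,-40,0,0,0,0.7]
    - [0,-20,-40,0,0,-0.055,0.7]
    - [-20,-20,-40,0,0,-0.055,0.7]
    - [-40,-20,-40,0,0,0,0.7]
    - [-40,-20,-35,0,0,0,0.7]
    - [-40,-15,-35,0,0,0,0.7]
    - [-30,0,0,0,0,0,0.7]
    - [0,0,0,0,0,0,0.7]

```text
time_s: 70.6
ee_pos: [0.5245, 0.0189, 0.4362]
ee_rot: [0.709, 0.705, 0.001, 0.002]
force: [-0.3, 1.0, 0.0]
opening: 0.7
finger_force: 0.0
```

```bash
python3 chk.py wrist,scene tall medium short; python3 - <<'E'
from fit import *
a,_,_=snap('scene');b,_,_=snap('wrist')
x=cv2.resize(a[130:320,90:370],None,fx=2,fy=2,interpolation=cv2.INTER_CUBIC);y=cv2.resize(b[0:270,290:450],None,fx=1.4,fy=1.4)
o=np.zeros((380,560+224,3),np.uint8);o[:380,:560]=x;o[:378,560:]=y;cv2.imwrite('pics/end.png',o[:,:,::-1])
camera('side');print([(round(d['score'],2),np.round(d['position'],3)) for d in recognise('brush','side')[:2]])
E
```

```text
wrist 70.6 [0.5245 0.0189 0.4362]
 hung {'tall': (array([ 0.1779, -0.0044,  0.1785]), 1.38), 'medium': (array([ 0.0532, -0.0031,  0.0105]), 1.33), 'short': (array([-0.074 , -0.0045,  0.1705]), 1.05)}
scene 70.65 [0.5245 0.0205 0.4353]
 hung {'tall': (array([ 0.1768, -0.0003,  0.2145]), 0.47), 'medium': (array([ 0.0495, -0.0017,  0.1365]), 0.45), 'short': (array([-0.0764, -0.0021,  0.1529]), 0.36)}
[(0.8, array([ 0.479, -0.341,  0.177]))]
```

View pics/end.png

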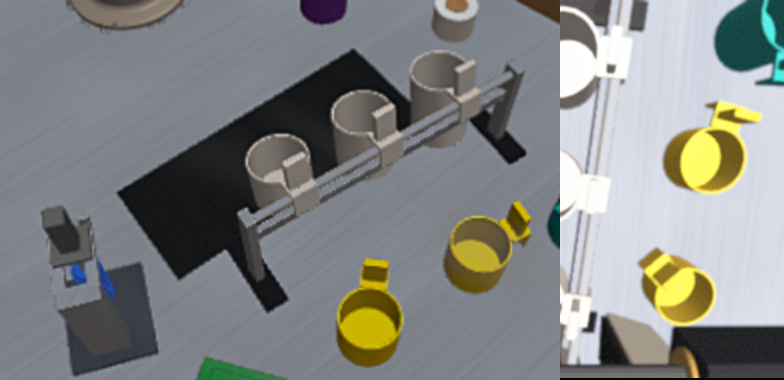

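The three cups hang over the bar at (280,170), (362,120) and (440,95). The brush hangs in its hook at (65,235), the green block and label roll are unmoved, and the gripper is clear. I'll hand in.

```bash
python3 -c "
from station import *
print(hand_in())"
```

```text
the job is handed in; nothing more can be done
None
```

The job is handed in: all three cups were scrubbed from tallest to shortest and hung back over the bar, and the brush is back on its hook; the hand-in call returned no verdict.

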